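# Set up the ward's tumbler drying station

## Robot

A 7-joint arm with a two-finger parallel gripper is mounted at the origin on the work surface. World frame = base frame: x ahead of the robot, y to its left, z up, the work surface at z = 0. Lengths are in m, angles in rad, forces in N, time in s.
With the tool pointing down it reaches from about 0.425 to 0.825 m from the base axis. Payload 3.6 kg.
Tool frame: the origin (TCP) lies at the very end of the fingers, on their centre line; the grasp point (between the pads) lies ctrl.grip_point_offset behind it (ctrl.grip_point_offset is the distance from the TCP to the grasp point, in m); z points along the fingers, y is the line along which they close (so a half turn about z gives the same grasp; the last joint's range is limited). The gripper opens to 85 mm and grips with 20 to 120 N. Pads are 22 mm wide; open, the fingers measure 114 mm over their backs; the gripper's body (76 mm by 85 mm) begins 54 mm behind the grasp point. The pads swing forward as they close: fully open they stand 13 mm farther back than shut.
Start: joints at [1.317, 0.615, -0.013, 1.423, 0.008, 1.103, -0.04], TCP at [0.146, -0.633, 0.231] pointing down, gripper open.
Joint ranges: [-3.12, 3.12], [-0.3, 2.06], [-1.34, 1.32], [0.26, 2.42], [-1.36, 4.5], [0.01, 1.98], [-2.84, 2.84]. Speed limits (rad/s): [2.79, 2.79, 3.14, 3.14, 3.14, 3.14, 3.14].

## Interface

Orientations are given as a 3x3 rotation matrix whose columns are the frame's x, y, z axes.
In Python, from cell import ctrl gives the robot as it stands.
- The arm moves only by the shell command python3 shift.py 'ROWS' [OPENING]. ROWS is a JSON list of rows, 1 to 20 of them, each of 4 numbers: dx, dy, dz in m, then a turn about the tool's z in rad; each row is the pose to reach, as a shift and turn from the pose commanded when the command began, along the tool's axes at that moment; what a row does not reach only later rows make up. A row lasts 1/10 s, in which the tool goes at most 0.05 m and 0.15 rad, less where a joint would pass 70% of its speed; a pose out of reach is approached as far as the arm can. OPENING is the finger opening in m, set as the command begins (- or left out keeps the last). The fingers move at their own pace and stop on an object; the grip force is fixed at half the most. Time passes only in rows, so rows that do not move let the fingers close. It prints the time, the measured TCP pose, the force, the opening and the grip force at its end.
- ctrl.get_obs(): the state, without advancing time (a new reading comes with each control period).
- ctrl.capture(name): name is "side" or "top"; returns the picture (400x640x3 uint8, blue, green, red); there is no depth.
- ctrl.camera_info(name): a dict with "intrinsics" (3x3 intrinsics, pixels), "R" (3x3) and "t" (3): a world point X has camera coordinates R X + t. Camera axes: x right, y down, z forward; pixel columns grow to the right and rows downward; lengths in m; the calibration is good to about 2 mm. A picture is of the moment at which its call begins. camera_info takes no time and is no camera call.
- ctrl.close_job(): hands the job in; it is judged then, once.
The state is a dict: "time": time; "joints": joint angles; "dq": joint speeds; "effort": joint torques, N m; "tool_pos": TCP position; "ee_rot": TCP orientation; "wrist_force": force on the tool from outside, world axes, zero at the start; "ft_torque": the same for the moment, N m; "grip_width": finger opening in m; "gripper_force": force on a finger pad.
Only numpy, scipy, OpenCV 4.12 (cv2) and the standard library are available. Lean on these libraries where they do the work, as an engineer would, in place of code of your own. Each camera call takes 0.05 s, during which the arm holds its last target. There are 200 camera calls.

## Task

Get the drying station on the ward desk ready: first take the medicine carton out of its bay and put it in the open supply tray, then fit the peg board by angling its tongue into the groove under the rail's lip and lowering it flat behind the far ledge so that it is locked in. Then hang every tumbler upside down on a peg of its own, pushed right down so that its rim rests on the board. Leave the other things on the desk where they are.

Things in the scene. Friction and masses are not known exactly. Their poses are not given: they have to be found in the camera images.
- station: drying station, a fixed low aluminium frame on the desk, 212 mm (x) by 200 mm (y); origin under its middle, z up, +x away from the robot (within 0.25 rad). Base plate 8 mm thick; along its -x edge (robot's side) a grooved rail, along its +x edge a ledge; between them the bay for the peg board
- groove (a point): back of the station's groove, at its floor (station x = -98, z = 8 mm, mid width), axes as the station's. The groove opens towards +x; its floor is the base plate's top; the lip overhead reaches 11 mm in +x from here, underside 11 mm and top 17 mm above the groove floor. Groove ends are closed: 160 mm wide in y
- ledge (a point): middle of the ledge's inner face, at the base plate's top (station x = 82, z = 8 mm), axes as the station's; the ledge stands 10 mm above the plate, 10 mm thick in +x, full width
- seat (a point): point on the station's base plate (station x = y = 0, 8 mm above the desk), axes as the station's: where the peg board's origin lies when it is home (2 mm play either way in x, 5 mm in y)
- pegboard: loose white peg board, 0.5 kg, flat on the desk at the left: plate 160 (x) by 190 (y) by 12 mm, origin at centre of underside, z up. Tongue on its -x edge: sticks out 16 mm (to x = -96), 150 wide, 6 thick, flush with the underside. Central upright grey grip fin 8 mm thick (x), 40 long (y), up to 57 mm above the underside. Four tapered steel pegs 28 mm in diameter, 45 tall over the plate
- peg0 (a point): foot of a peg, on the peg board's top face (12 mm above its underside), at x = -43, y = -48 mm of the board
- peg1 (a point): foot of a peg, on the peg board's top face (12 mm above its underside), at x = -43, y = +48 mm of the board
- peg2 (a point): foot of a peg, on the peg board's top face (12 mm above its underside), at x = +43, y = -48 mm of the board
- peg3 (a point): foot of a peg, on the peg board's top face (12 mm above its underside), at x = +43, y = +48 mm of the board
- carton: medicine carton, white with a blue band, 60 (x) by 40 (y) by 80 mm tall, 0.12 kg, origin at the centre of its underside; it starts standing upright in the station's bay, on the base plate
- tray: open steel supply tray, fixed, 100 (x) by 130 (y) by 30 mm high, walls 4 mm, floor about 4 mm; origin under its middle, z up
- tumbler0: white square tumbler (may be absent), 50 by 50 mm outside, 85 long, 44 by 44 inside, 81 deep, 0.09 kg; origin at its very middle, x axis lengthwise from closed base to open mouth (grey rim). Starts lying on the desk at the right, mouth pointing away from the robot. Hung on a peg, x points straight down and the origin is 54.5 mm above the board's underside
- tumbler1: white square tumbler (may be absent), 50 by 50 mm outside, 85 long, 44 by 44 inside, 81 deep, 0.09 kg; origin at its very middle, x axis lengthwise from closed base to open mouth (grey rim). Starts lying on the desk at the right, mouth pointing away from the robot. Hung on a peg, x points straight down and the origin is 54.5 mm above the board's underside
- tumbler2: white square tumbler (may be absent), 50 by 50 mm outside, 85 long, 44 by 44 inside, 81 deep, 0.09 kg; origin at its very middle, x axis lengthwise from closed base to open mouth (grey rim). Starts lying on the desk at the right, mouth pointing away from the robot. Hung on a peg, x points straight down and the origin is 54.5 mm above the board's underside
- tumbler3: white square tumbler (may be absent), 50 by 50 mm outside, 85 long, 44 by 44 inside, 81 deep, 0.09 kg; origin at its very middle, x axis lengthwise from closed base to open mouth (grey rim). Starts lying on the desk at the right, mouth pointing away from the robot. Hung on a peg, x points straight down and the origin is 54.5 mm above the board's underside
- sanitiser: bystander: clear bottle 95 mm tall, beyond the station; origin under its middle
- pilljar: bystander: amber jar 75 mm tall; origin under its middle
- bowl: bystander: steel bowl 110 mm wide, 40 mm high, near the robot on the left; origin under its middle
- gelpot: bystander: white pot 56 mm wide, 50 mm high, near the robot on the right; origin under its middle
- medbox: bystander: white box 50 by 90 by 60 mm at the left; origin under its middle

How it is judged:
On the way, in this order (a step that is already met when the one before it is completed fails the run):
1. the carton lies or stands in the supply tray, let go (x of carton in the frame of tray between -0.045 and 0.045 m and y of carton in the frame of tray between -0.06 and 0.06 m and z of carton in the frame of tray between -0.005 and 0.045 m and contact force between the fingers and carton below 0.1 N and linear speed of carton below 0.02 m/s), for 0.2 s.
2. the peg board lies flat in the bay, tongue in the groove, behind the ledge, let go (x of pegboard in the frame of seat between -0.006 and 0.006 m and y of pegboard in the frame of seat between -0.008 and 0.008 m and z of pegboard in the frame of seat between -0.004 and 0.003 m and angle between pegboard's own z axis and vertical below 0.03 rad and angle between the x axis of pegboard and the x axis of seat, either way round below 0.1 rad and contact force between the fingers and pegboard below 0.1 N and linear speed of pegboard below 0.02 m/s), for 0.2 s.
At the end, for the whole second after the job is handed in: Carton in the tray; peg board home in the bay (x within 6 mm, y 8 mm, at most 3 mm high, tilt under 0.03 rad, turned under 0.1); every tumbler present mouth down (within 0.14 rad) on a peg, axis within 16 mm of it, middle 48 to 60 mm over the board's underside; all at rest and let go (all of step 1 and all of step 2 and angle between each of tumbler0, tumbler1, tumbler2, tumbler3's own x axis and vertical above 3 rad and z of tumbler0 in the frame of pegboard between 0.048 and 0.06 m and (horizontal distance between tumbler0 and peg0 below 0.016 m or horizontal distance between tumbler0 and peg1 below 0.016 m or horizontal distance between tumbler0 and peg2 below 0.016 m or horizontal distance between tumbler0 and peg3 below 0.016 m) and contact force between the fingers and tumbler0 below 0.1 N and linear speed of each of tumbler0, tumbler1, tumbler2, tumbler3 below 0.02 m/s and z of tumbler1 in the frame of pegboard between 0.048 and 0.06 m and (horizontal distance between tumbler1 and peg0 below 0.016 m or horizontal distance between tumbler1 and peg1 below 0.016 m or horizontal distance between tumbler1 and peg2 below 0.016 m or horizontal distance between tumbler1 and peg3 below 0.016 m) and contact force between the fingers and tumbler1 below 0.1 N and z of tumbler2 in the frame of pegboard between 0.048 and 0.06 m and (horizontal distance between tumbler2 and peg0 below 0.016 m or horizontal distance between tumbler2 and peg1 below 0.016 m or horizontal distance between tumbler2 and peg2 below 0.016 m or horizontal distance between tumbler2 and peg3 below 0.016 m) and contact force between the fingers and tumbler2 below 0.1 N and z of tumbler3 in the frame of pegboard between 0.048 and 0.06 m and (horizontal distance between tumbler3 and peg0 below 0.016 m or horizontal distance between tumbler3 and peg1 below 0.016 m or horizontal distance between tumbler3 and peg2 below 0.016 m or horizontal distance between tumbler3 and peg3 below 0.016 m) and contact force between the fingers and tumbler3 below 0.1 N); the robot touches nothing.
It fails at once if a bystander (bottle, jar, pot, box, bowl) is moved more than 40 mm (distance of any of sanitiser, pilljar, bowl, gelpot, medbox from where it was at the start of the episode above 0.04 m).
Of tumbler0, tumbler1, tumbler2, tumbler3 only 3 to 4 are there at a start; the rules pass over those that are not, and their reading is None.
At some moment in a run one of tumbler0, tumbler1, tumbler2, tumbler3 may be knocked a few centimetres aside while the robot is not near it.
It also fails if it takes over 208 s, if anything falls off the work surface, if the arm or the gripper's body presses on something with over 40 N, if the wrist force passes 120 N, or if a joint passes its speed limit or range.

## Working session

There is one attempt and no reset: what is moved stays moved. The work goes in short steps, Python scripts to look and compute and a shell command to move; the robot and the scene stay as the last step left them, time stands still between calls to the robot, and variables do not carry over. Pictures are saved under pics/ and viewed, at most 14 in all, crops included, and the job is handed in when it is done.

```bash
ls; mkdir -p pics
python3 - <<'E'
from cell import ctrl
import cv2,numpy as np
np.set_printoptions(precision=4,suppress=True)
o=ctrl.get_obs();print(o['time'],o['tool_pos'],o['ee_rot'],ctrl.grip_point_offset)
for n in('side','top'):
    i=ctrl.camera_info(n);print(n,i['intrinsics'],i['R'],i['t'],-np.array(i['R']).T@np.array(i['t']))
    cv2.imwrite(f'pics/{n}0.png',ctrl.capture(n))
E
```

```text
cell.py
pics
shift.py
  3 cell.py
  5 shift.py
  8 total
0.0 [ 0.146  -0.6326  0.2301] [[ 0.9744  0.225  -0.0006]
 [ 0.225  -0.9744  0.0026]
 [-0.     -0.0026 -1.    ]] 0.0187
side [[387.1706   0.     328.7361]
 [  0.     387.1706 201.7283]
 [  0.       0.       1.    ]] [[ 0.9935 -0.1135 -0.0013]
 [-0.0647 -0.5565 -0.8283]
 [ 0.0933  0.8231 -0.5602]] [-0.5745  0.0848  0.929 ] [ 0.4896 -0.7827  0.59  ]
top [[438.8768   0.     324.798 ]
 [  0.     438.8768 201.7054]
 [  0.       0.       1.    ]] [[ 0.0028 -1.     -0.0003]
 [-0.9978 -0.0028 -0.0657]
 [ 0.0657  0.0005 -0.9978]] [0.0287 0.5936 1.0559] [0.5228 0.0298 1.0926]
```
View pics/side0.png

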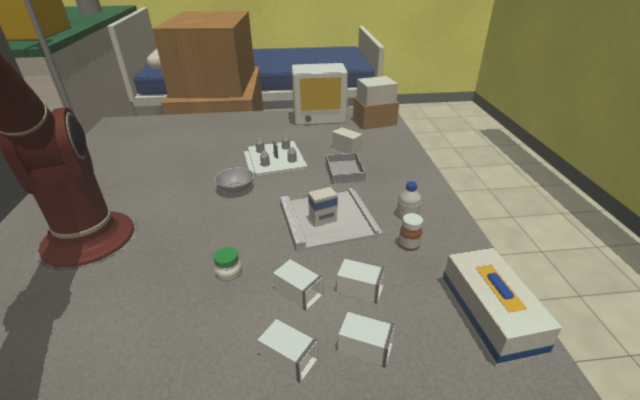

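View pics/top0.png

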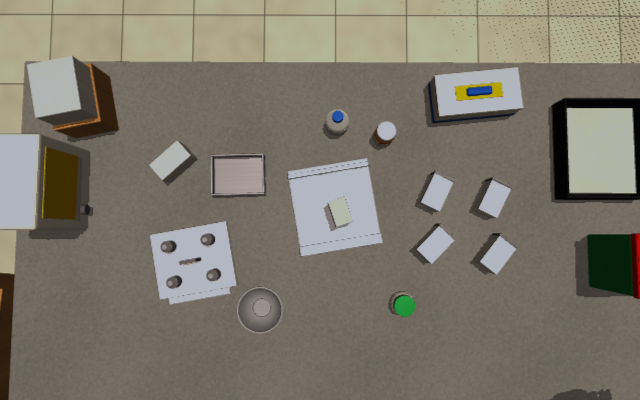

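Create h.py:
```python
from cell import ctrl
import cv2,numpy as np
np.set_printoptions(precision=4,suppress=True)
C={n:ctrl.camera_info(n) for n in('side','top')}
def P(n):
    i=C[n];return np.array(i['intrinsics'])@np.c_[i['R'],i['t']]
def pix(n,X):
    p=P(n)@np.r_[X,1];return p[:2]/p[2]
def at(n,uv,z):          # pixel -> point at height z
    M=P(n);A=np.c_[M[:,0],M[:,1],-np.r_[uv,1]]
    return np.linalg.solve(A,-(M[:,2]*z+M[:,3]))[:2]
def tri(top,side):
    X=cv2.triangulatePoints(P('top'),P('side'),np.float64(top),np.float64(side))[:,0];X=X[:3]/X[3]
    e=max(np.abs(pix('top',X)-top).max(),np.abs(pix('side',X)-side).max());return X,e
def crop(img,u,v,w,h,s,grid=10):
    c=cv2.resize(img[v:v+h,u:u+w],None,fx=s,fy=s,interpolation=cv2.INTER_CUBIC)
    for k in range(u-u%grid,u+w,grid):
        if k>=u: cv2.line(c,(int((k-u)*s),0),(int((k-u)*s),6 if k%50 else 14),(0,0,255),1); 
        if k>=u and k%20==0: cv2.putText(c,str(k),(int((k-u)*s),24),0,.35,(0,0,255),1)
    for k in range(v-v%grid,v+h,grid):
        if k>=v: cv2.line(c,(0,int((k-v)*s)),(6,int((k-v)*s)),(0,0,255),1)
        if k>=v and k%20==0: cv2.putText(c,str(k),(8,int((k-v)*s)+4),0,.35,(0,0,255),1)
    return c
```

Run:
```python
from h import *
t=cv2.imread('pics/top0.png');s=cv2.imread('pics/side0.png')
cv2.imwrite('pics/A.png',crop(t,140,130,260,180,3))
b=np.hstack([crop(t,410,160,110,120,3.5),crop(s,250,255,150,120,2.7)[:300]]) if 0 else None
a=crop(t,410,165,110,115,3.5);c=crop(s,252,255,148,125,2.7);H=max(len(a),len(c))
pad=lambda x:cv2.copyMakeBorder(x,0,H-len(x),0,0,0)
cv2.imwrite('pics/B.png',np.hstack([pad(a),pad(c)]))
cv2.imwrite('pics/Cc.png',crop(s,230,125,170,125,4.5))
```

```text
(no output)
```

View pics/A.png

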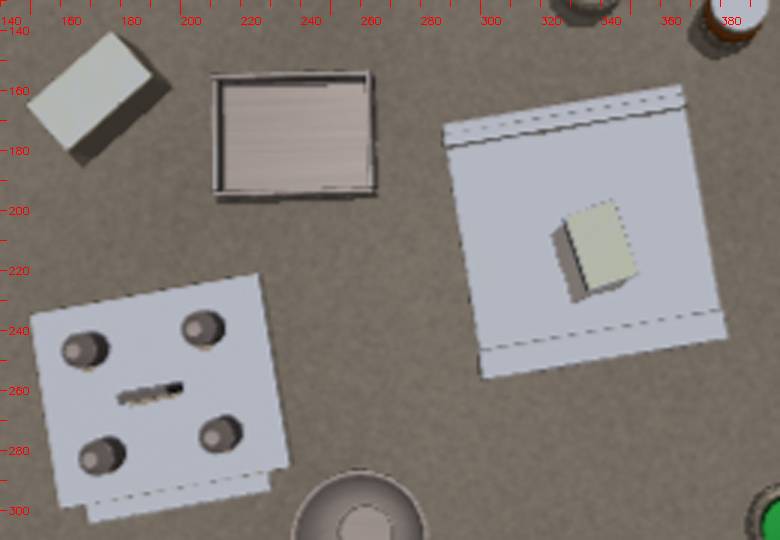

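View pics/B.png

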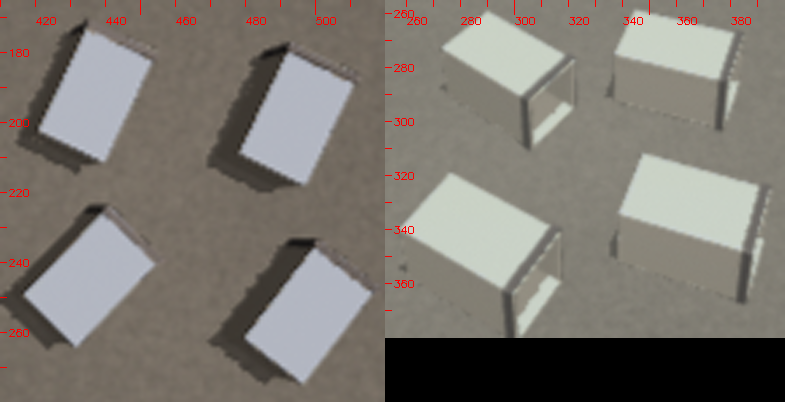

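View pics/Cc.png

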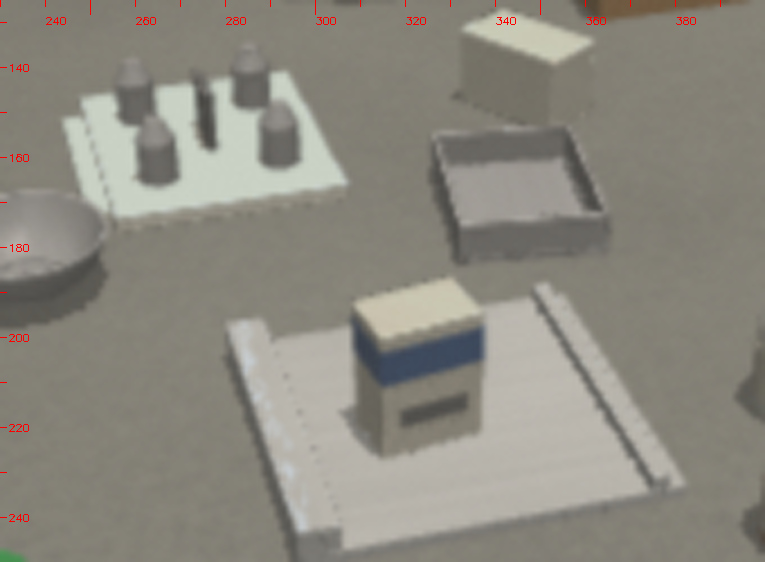

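Top/side crops show: station corners (top) at (288,171),(368,158),(382,243),(301,256); carton top around (341,212); board fin at (190,261) with the tongue towards the robot; tray rim (211,155)–(265,195); four tumblers, base ends facing the robot.

Run:
```python
from h import *
def T(n,a,b): X,e=tri(a,b);print(n,X,'err %.1f'%e);return X
print('station',[at('top',p,z) for p,z in (((288,171.3),.018),((367.7,158.3),.018),((382.3,242.7),.025),((301,256),.025))])
for t,s in (((328.3,203.3),(308.7,192.8)),((344.7,196.3),(330.4,187)),((352.7,220.7),(337.6,194.6)),((336.7,227),(314.4,202.3))): T('carton',t,s)
q=[at('top',p,.012) for p in ((150,235),(226.3,221.3),(236,285.3),(160,298.7))];print('board',q,np.mean(q,0));
T('fin',(190,261.3),(274.9,142.8))
for t,s in (((211,154.7),(326,154.6)),((263.7,153.7),(356.2,153)),((265.3,194.7),(365.1,172.8)),((211.3,195.3),(332.2,175))): T('tray',t,s)
for n,l in dict(a=(((420.9,202.4),(344.6,258.7)),((440,211),(336.8,275.4))),b=(((478.3,208.4),(348.3,312)),((497.1,217.9),(338.7,333.9))),c=(((416.6,249.3),(290.1,259.1)),((431.7,264.1),(273.5,272.4))),d=(((480,261.9),(276.1,319)),((496.9,274.7),(258.7,339.4)))).items():
    A,B=[T(n,*x) for x in l]
    A,B=[at('top',x[0],.05) for x in l];d=B-A;w=np.hypot(*d);ax=np.array([-d[1],d[0]])/w;print('  w',w,'basemid',(A+B)/2,'axis ang',np.arctan2(ax[1],ax[0]))
```

```text
station [array([0.6684, 0.1213]), array([ 0.7013, -0.0753]), array([ 0.494 , -0.1092]), array([0.4614, 0.0876])]
carton [0.5623 0.0225 0.0743] err 12.6
carton [ 0.5916 -0.0138  0.1086] err 4.6
carton [ 0.5671 -0.0355  0.1012] err 12.0
carton [0.5365 0.0018 0.0572] err 2.7
board [array([0.5108, 0.4594]), array([0.545 , 0.2726]), array([0.3892, 0.2462]), array([0.3564, 0.4306])] [0.4504 0.3522]
fin [0.4488 0.345  0.06  ] err 0.7
tray [0.6625 0.3085 0.0358] err 18.1
tray [0.6878 0.1712 0.0995] err 4.6
tray [0.6501 0.167  0.0387] err 18.0
tray [ 0.6203  0.3291 -0.0601] err 2.1
a [ 0.5896 -0.1985  0.0489] err 0.6
a [ 0.5685 -0.2437  0.0487] err 1.1
  w 0.04954066858716751 basemid [ 0.5803 -0.221 ] axis ang -0.42351304452546096
b [ 0.5757 -0.335   0.0489] err 0.6
b [ 0.553  -0.3789  0.0497] err 0.8
  w 0.049564234296077904 basemid [ 0.5653 -0.3568] axis ang -0.47032500078228434
c [ 0.4785 -0.1871  0.049 ] err 0.5
c [ 0.4443 -0.2223  0.0496] err 0.2
  w 0.049402609294916 basemid [ 0.462  -0.2046] axis ang -0.7768419692289884
d [ 0.4495 -0.3363  0.0495] err 0.5
d [ 0.4205 -0.3751  0.0506] err 0.0
  w 0.04923694113469293 basemid [ 0.4353 -0.3558] axis ang -0.6506456901233086
```

```bash
python3 - <<'E'
from h import *
def T(n,a,b): X,e=tri(a,b);print(n,X,'err %.1f'%e);return X
for t,s in (((328.3,203.3),(330.4,187)),((344.7,196.3),(337.6,194.6)),((352.7,220.7),(314.4,202.3)),((336.7,227),(308.7,192.8))): T('carton',t,s)
for t,s in (((211,154.7),(356.2,153)),((263.7,153.7),(365.1,172.8)),((265.3,194.7),(332.2,175)),((211.3,195.3),(326,154.6))): T('tray',t,s)
q=[at('top',p,.088) for p in ((328.3,203.3),(344.7,196.3),(352.7,220.7),(336.7,227))];print('carton88',np.mean(q,0),q)
q=[at('top',p,.03) for p in ((211,154.7),(263.7,153.7),(265.3,194.7),(211.3,195.3))];print('tray',np.mean(q,0))
s=np.array([at('top',p,z) for p,z in (((288,171.3),.018),((367.7,158.3),.018),((382.3,242.7),.025),((301,256),.025))])
print('st',s.mean(0),np.linalg.norm(np.roll(s,-1,0)-s,axis=1));d=np.roll(s,-1,0)-s
print('yaw y-edges',[np.arctan2(x[0],-x[1]) for x in(d[0],-d[2])],'x-edges',[np.arctan2(x[1],x[0]) for x in(-d[1],d[3])])
b=np.array([at('top',p,.012) for p in ((150,235),(226.3,221.3),(236,285.3),(160,298.7))]);d=np.roll(b,-1,0)-b
print('board',np.linalg.norm(d,axis=1),[np.arctan2(x[0],-x[1]) for x in(d[0],-d[2])],'x-edges',[np.arctan2(x[1],x[0]) for x in(-d[1],d[3])])
E
python3 shift.py '[[0,0,0,0]]' -
```

```text
carton [0.5853 0.0223 0.0855] err 0.1
carton [ 0.6    -0.0152  0.0865] err 0.9
carton [ 0.5436 -0.0339  0.0813] err 1.2
carton [0.5307 0.0029 0.085 ] err 0.2
tray [0.7051 0.3098 0.0272] err 1.0
tray [0.7082 0.1806 0.0279] err 0.9
tray [0.6089 0.175  0.0301] err 0.2
tray [0.6064 0.3065 0.0288] err 0.5
carton88 [ 0.5659 -0.0059] [array([0.5853, 0.0223]), array([ 0.6015, -0.0153]), array([ 0.5456, -0.0336]), array([0.5311, 0.003 ])]
tray [0.6585 0.2425]
st [0.5813 0.0061] [0.1993 0.2101 0.1995 0.2098]
yaw y-edges [np.float64(0.16567809169536188), np.float64(0.16413542442909604)] x-edges [np.float64(0.162273418352121), np.float64(0.1615735585212832)]
board [0.1899 0.158  0.1872 0.1571] [np.float64(0.18078747760638747), np.float64(0.17600868845361536)] x-edges [np.float64(0.16774030199824613), np.float64(0.18441014175632095)]
time: 0.2
tool_pos: [0.1461, -0.6329, 0.2306]
ee_rot: [[0.974, 0.225, -0.0], [0.225, -0.974, 0.002], [-0.0, -0.002, -1.0]]
wrist_force: [0.3, -1.3, -0.7]
grip_width: 0.0854
gripper_force: 0.0
```

```bash
cat >> h.py <<'E'
def go(x,y,z,yaw=None):   # deltas in tool axes to a world TCP target; yaw = angle of tool x
    o=ctrl.get_obs();R=np.array(o['ee_rot']);y0=np.arctan2(R[1,0],R[0,0])
    d=R.T@(np.array([x,y,z])-o['tool_pos']);t=0 if yaw is None else (y0-yaw+np.pi)%(2*np.pi)-np.pi
    print('go',d.round(4),'turn %.3f'%t,'dist %.3f'%np.linalg.norm(d),'yaw now %.3f'%y0)
E
python3 -c "
from h import *
go(.566,-.006,.22,.33)"
```

```text
go [ 0.5502 -0.5163  0.0114] turn -0.103 dist 0.755 yaw now 0.227
```

```bash
python3 shift.py '[[0.03,-0.03,0,0],[0.55,-0.516,0.011,-0.103],[0.55,-0.516,0.011,-0.103],[0.55,-0.516,0.011,-0.103],[0.55,-0.516,0.011,-0.103],[0.55,-0.516,0.011,-0.103],[0.55,-0.516,0.011,-0.103],[0.55,-0.516,0.011,-0.103],[0.55,-0.516,0.011,-0.103],[0.55,-0.516,0.011,-0.103],[0.55,-0.516,0.011,-0.103],[0.55,-0.516,0.011,-0.103],[0.55,-0.516,0.011,-0.103],[0.55,-0.516,0.011,-0.103],[0.55,-0.516,0.011,-0.103],[0.55,-0.516,0.011,-0.103],[0.55,-0.516,0.011,-0.103],[0.55,-0.516,0.011,-0.103],[0.55,-0.516,0.011,-0.103],[0.55,-0.516,0.011,-0.103]]' 0.085
python3 -c "
from h import *
go(.566,-.006,.047,.33)"
```

```text
time: 2.2
tool_pos: [0.5654, -0.0092, 0.2205]
ee_rot: [[0.947, 0.32, -0.0], [0.32, -0.947, -0.001], [-0.001, 0.001, -1.0]]
wrist_force: [0.3, -0.3, 0.2]
grip_width: 0.0847
gripper_force: 0.0
go [ 0.0017 -0.003   0.1735] turn -0.004 dist 0.174 yaw now 0.326
```

```bash
python3 shift.py '[[0.001,-0.002,0.04,0],[0.001,-0.002,0.08,0],[0.001,-0.002,0.12,0],[0.001,-0.002,0.15,0],[0.001,-0.002,0.17,0],[0.001,-0.002,0.173,0],[0.001,-0.002,0.173,0]]'
python3 shift.py '[[0,0,0,0],[0,0,0,0],[0,0,0,0],[0,0,0,0],[0,0,0,0],[0,0,0,0],[0,0,0,0],[0,0,0,0],[0,0,0,0],[0,0,0,0]]' 0.03
```

```text
time: 2.9
tool_pos: [0.5662, -0.0055, 0.0475]
ee_rot: [[0.947, 0.323, -0.0], [0.323, -0.947, -0.0], [-0.0, 0.0, -1.0]]
wrist_force: [0.3, 0.2, 0.3]
grip_width: 0.0853
gripper_force: 0.0
time: 3.9
tool_pos: [0.5671, -0.0044, 0.0486]
ee_rot: [[0.946, 0.324, 0.002], [0.324, -0.946, 0.0], [0.002, 0.001, -1.0]]
wrist_force: [-1.0, 0.0, 6.4]
grip_width: 0.0399
gripper_force: 60.8
```

```bash
python3 shift.py '[[0,0,-0.02,0],[0,0,-0.05,0],[0,0,-0.08,0],[0,0,-0.1,0],[0,0,-0.1,0]]'
python3 -c "
from h import *
go(.6585,.2425,.149)"
```

```text
time: 4.4
tool_pos: [0.5682, -0.0046, 0.1501]
ee_rot: [[0.946, 0.324, 0.006], [0.324, -0.946, 0.0], [0.006, 0.002, -1.0]]
wrist_force: [1.2, -0.1, -1.3]
grip_width: 0.0392
gripper_force: 60.5
go [ 0.1654 -0.2046  0.0017] turn 0.000 dist 0.263 yaw now 0.330
```

```bash
python3 shift.py '[[0.015,-0.02,0,0],[0.04,-0.05,0,0],[0.065,-0.08,0,0],[0.09,-0.11,0,0],[0.115,-0.14,0,0],[0.14,-0.17,0,0],[0.155,-0.19,0,0],[0.165,-0.204,0,0],[0.165,-0.204,0,0],[0.165,-0.204,0.03,0],[0.165,-0.204,0.06,0],[0.165,-0.204,0.085,0],[0.165,-0.204,0.098,0],[0.165,-0.204,0.104,0],[0.165,-0.204,0.104,0]]'
python3 shift.py '[[0,0,0,0],[0,0,0,0],[0,0,0,0],[0,0,0,0],[0,0,-0.03,0],[0,0,-0.07,0],[0,0,-0.11,0],[0,0,-0.15,0],[0,0,-0.15,0]]' 0.07
python3 -c "
from h import *
go(.4488,.345,.20,.177);cv2.imwrite('pics/s1.png',crop(ctrl.capture('side'),230,100,170,125,4.5))"
```

```text
time: 5.9
tool_pos: [0.656, 0.24, 0.0444]
ee_rot: [[0.947, 0.323, -0.001], [0.323, -0.947, -0.002], [-0.002, 0.001, -1.0]]
wrist_force: [-1.5, -1.0, 3.0]
grip_width: 0.0393
gripper_force: 61.2
time: 6.8
tool_pos: [0.6602, 0.2436, 0.2012]
ee_rot: [[0.946, 0.324, 0.014], [0.324, -0.946, 0.006], [0.015, -0.001, -1.0]]
wrist_force: [0.6, 1.0, 0.0]
grip_width: 0.0699
gripper_force: 0.0
go [-0.1672 -0.1644 -0.0011] turn 0.153 dist 0.234 yaw now 0.330
```

View pics/s1.png

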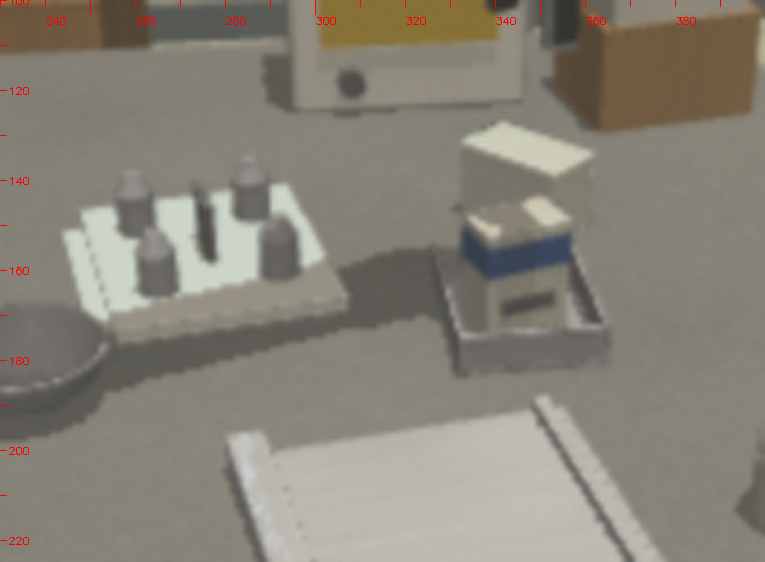

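```bash
python3 -c "
from h import *
print(np.array(ctrl.get_obs()['joints']))
print(np.mean([at('top',(140+a/3,130+b/3),.057) for a,b in ((70,352),(191,331),(100,458),(209,438))],0),at('top',(187.8,261.7),.057))
go(.450,.352,.2,.177-np.pi/2);go(.450,.352,.2,.177+np.pi/2)"
```

```text
[-0.3176  0.7277 -0.1302  1.2999  0.0967  1.1115 -1.6983]
[0.4496 0.3518] [0.4492 0.3511]
go [-0.1618 -0.1708 -0.0037] turn 1.724 dist 0.235 yaw now 0.330
go [-0.1618 -0.1708 -0.0037] turn -1.418 dist 0.235 yaw now 0.330
```

```bash
python3 shift.py '[[-0.02,-0.02,0,0.13],[-0.05,-0.05,0,0.28],[-0.08,-0.08,0,0.43],[-0.11,-0.11,0,0.58],[-0.14,-0.14,0,0.73],[-0.155,-0.165,0,0.88],[-0.162,-0.171,0,1.03],[-0.162,-0.171,0,1.18],[-0.162,-0.171,0,1.33],[-0.162,-0.171,0,1.48],[-0.162,-0.171,0,1.63],[-0.162,-0.171,0,1.724],[-0.162,-0.171,0,1.724],[-0.162,-0.171,0,1.724]]' 0.06
python3 -c "
from h import *
print(np.array(ctrl.get_obs()['joints']))
go(.450,.352,.024,.177-np.pi/2)"
```

```text
time: 8.25
tool_pos: [0.447, 0.3507, 0.1917]
ee_rot: [[0.178, -0.984, -0.001], [-0.984, -0.178, -0.004], [0.003, 0.002, -1.0]]
wrist_force: [-0.3, -0.3, 0.8]
grip_width: 0.0599
gripper_force: 0.0
[-1.3592  0.851   1.25    1.7356 -0.8584  1.2226 -2.8398]
go [-0.0013 -0.0035  0.1677] turn 0.002 dist 0.168 yaw now -1.392
```

```bash
python3 shift.py '[[0,0,0,-0.15],[0,0,0,-0.3],[0,0,0,-0.45],[0,0,0,-0.6],[0,0,0,-0.75],[0,0,0,-0.9],[0,0,0,-1.05],[0,0,0,-1.2],[0,0,0,-1.35],[0,0,0,-1.5],[0,0,0,-1.65],[0,0,0,-1.8],[0,0,0,-1.95],[0,0,0,-2.1],[0,0,0,-2.25],[0,0,0,-2.4],[0,0,0,-2.55],[0,0,0,-2.7],[0,0,0,-2.85],[0,0,0,-3.0]]'
python3 -c "
from h import *
print(np.array(ctrl.get_obs()['joints']))
go(.450,.352,.1,.177+np.pi/2)"
```

```text
time: 10.25
tool_pos: [0.448, 0.3512, 0.1955]
ee_rot: [[-0.043, 0.999, 0.003], [0.999, 0.043, 0.005], [0.004, 0.003, -1.0]]
wrist_force: [0.2, -0.7, -0.2]
grip_width: 0.0598
gripper_force: 0.0
[-0.9774  0.5539  0.4322  1.7245 -0.2833  0.9201 -0.3868]
go [0.0003 0.0018 0.0955] turn -0.134 dist 0.096 yaw now 1.614
```

```bash
python3 shift.py '[[0,0.002,0.03,-0.134],[0,0.002,0.07,-0.134],[0,0.002,0.11,-0.134],[0,0.002,0.14,-0.134],[0,0.002,0.16,-0.134],[0,0.002,0.171,-0.134],[0,0.002,0.171,-0.134]]'
python3 shift.py '[[0,0,0,0],[0,0,0,0],[0,0,0,0],[0,0,0,0],[0,0,0,0],[0,0,0,0],[0,0,0,0],[0,0,0,0],[0,0,0,0],[0,0,0,0]]' 0.0
```

```text
time: 10.95
tool_pos: [0.4494, 0.3512, 0.0227]
ee_rot: [[-0.169, 0.986, -0.001], [0.986, 0.169, 0.002], [0.002, -0.0, -1.0]]
wrist_force: [0.9, 0.1, 0.5]
grip_width: 0.06
gripper_force: 0.0
time: 11.95
tool_pos: [0.4495, 0.3517, 0.0234]
ee_rot: [[-0.168, 0.986, -0.0], [0.986, 0.168, 0.001], [0.001, 0.0, -1.0]]
wrist_force: [-2.3, -0.8, 6.4]
grip_width: 0.0072
gripper_force: 60.1
```

```bash
python3 shift.py '[[0,0,-0.01,0],[0,0,-0.03,0],[0,0,-0.06,0],[0,0,-0.09,0],[0,0,-0.115,0],[0,0,-0.13,0],[0,0,-0.13,0],[0,0,-0.13,0]]'
python3 -c "
from h import *
go(.581,.006,.153,.164+np.pi/2)"
```

```text
time: 12.75
tool_pos: [0.4488, 0.3508, 0.1517]
ee_rot: [[-0.168, 0.986, -0.001], [0.986, 0.168, -0.001], [-0.001, -0.002, -1.0]]
wrist_force: [0.1, -0.1, -5.1]
grip_width: 0.0072
gripper_force: 58.7
go [-0.3621  0.0722 -0.0012] turn 0.005 dist 0.369 yaw now 1.740
```

```bash
python3 shift.py '[[-0.01,0.003,0,0],[-0.03,0.007,0,0],[-0.06,0.015,0,0],[-0.1,0.025,0,0],[-0.14,0.035,0,0],[-0.18,0.045,0,0],[-0.22,0.055,0,0],[-0.26,0.065,0,0],[-0.3,0.075,0,0],[-0.33,0.082,0,0],[-0.35,0.086,0,0],[-0.362,0.088,0,0],[-0.362,0.088,0,0],[-0.362,0.088,0,0]]'
python3 -c "
from h import *
go(.5968,.0087,.0425,.164+np.pi/2);cv2.imwrite('pics/t2.png',crop(ctrl.capture('top'),260,120,160,160,3.6))"
```

```text
time: 14.15
tool_pos: [0.5965, 0.0105, 0.1515]
ee_rot: [[-0.169, 0.986, -0.002], [0.986, 0.169, 0.002], [0.002, -0.002, -1.0]]
wrist_force: [-0.2, 1.0, -4.8]
grip_width: 0.0071
gripper_force: 58.7
go [-0.0021  0.0002  0.109 ] turn 0.006 dist 0.109 yaw now 1.741
```

View pics/t2.png

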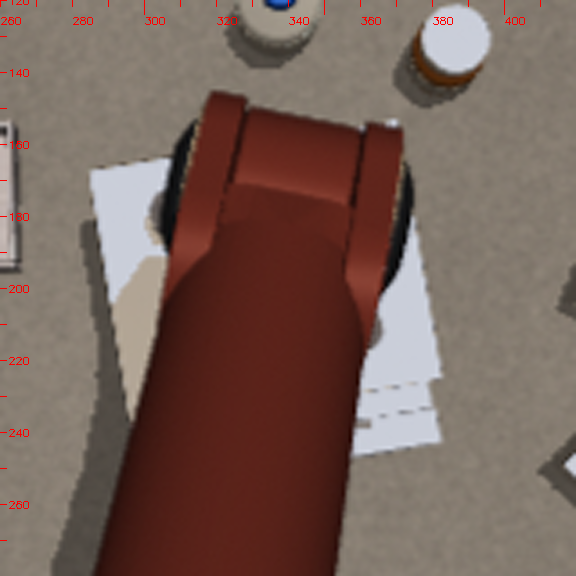

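```bash
python3 -c "
from h import *
a=at('top',(285,167.2),.1405);b=at('top',(382.5,224.4),.1405);print(a,b,(a+b)/2,np.linalg.norm(a-b),np.hypot(.16,.19))"
python3 shift.py '[[-0.002,0,0.02,0.005],[-0.002,0,0.05,0.005],[-0.002,0,0.075,0.005],[-0.002,0,0.095,0.005],[-0.002,0,0.104,0.005],[-0.002,0,0.109,0.005],[-0.002,0,0.109,0.005]]'
```

```text
[0.6608 0.1175] [ 0.5366 -0.0948] [0.5987 0.0113] 0.24602373260128563 0.24839484696748443
time: 14.9
tool_pos: [0.5979, 0.0081, 0.0434]
ee_rot: [[-0.165, 0.986, 0.0], [0.986, 0.165, 0.0], [0.0, 0.0, -1.0]]
wrist_force: [-0.0, 0.7, -5.4]
grip_width: 0.0069
gripper_force: 58.6
```

```bash
python3 shift.py '[[0,0,0.001,0],[0,0,0.002,0],[0,0,0.002,0]]'
python3 shift.py '[[0,0,0,0],[0,0,0,0],[0,0,0,0],[0,0,0,0],[0,0,0,0],[0,0,0,0]]' 0.02
python3 -c "
from h import *
cv2.imwrite('pics/s3.png',crop(ctrl.capture('side'),260,130,160,125,4.5))"
```

```text
time: 15.2
tool_pos: [0.5981, 0.0072, 0.042]
ee_rot: [[-0.163, 0.987, 0.001], [0.987, 0.163, 0.0], [0.0, 0.001, -1.0]]
wrist_force: [0.5, 0.1, -4.9]
grip_width: 0.0072
gripper_force: 58.7
time: 15.8
tool_pos: [0.5978, 0.0072, 0.0414]
ee_rot: [[-0.163, 0.987, 0.0], [0.987, 0.163, 0.0], [0.0, 0.0, -1.0]]
wrist_force: [-0.5, -0.0, 0.7]
grip_width: 0.0199
gripper_force: 0.0
```

View pics/s3.png

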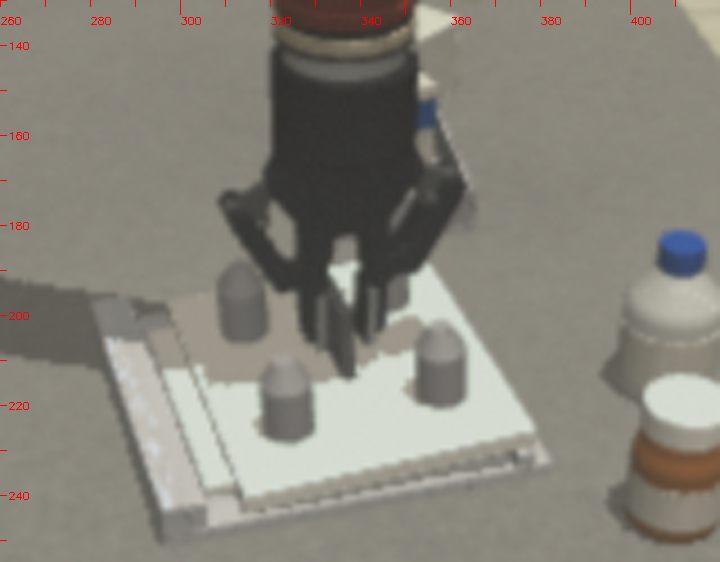

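```bash
python3 shift.py '[[0,-0.004,0,0],[0,-0.008,0,0],[0,-0.011,0,0],[0,-0.014,0,0],[0,-0.017,0,0],[0,-0.02,0,0],[0,-0.021,0,0],[0,-0.021,0,0]]'
python3 -c "
from h import *
cv2.imwrite('pics/s4.png',crop(ctrl.capture('side'),260,130,160,125,4.5))"
```

```text
time: 16.65
tool_pos: [0.5771, 0.004, 0.0414]
ee_rot: [[-0.164, 0.987, 0.0], [0.987, 0.164, 0.0], [0.0, 0.0, -1.0]]
wrist_force: [2.7, 1.7, -0.9]
grip_width: 0.0199
gripper_force: 1.1
```

View pics/s4.png

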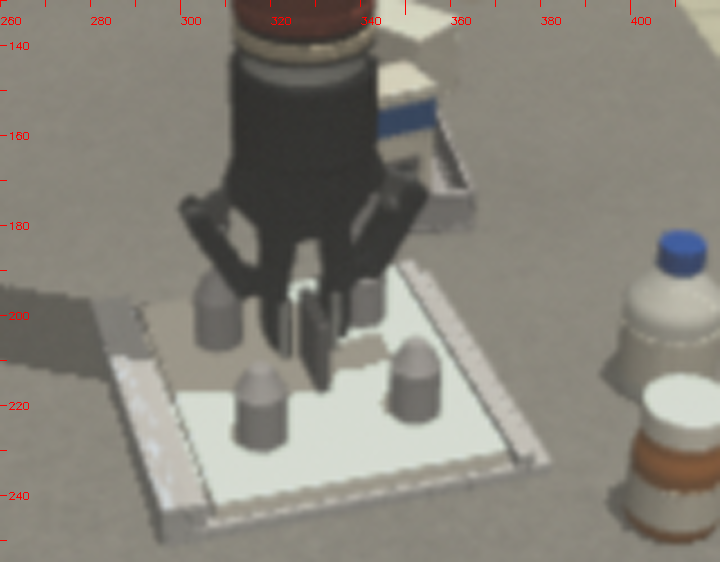

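```bash
python3 shift.py '[[0,0.006,0,0],[0,0.006,0,0],[0,0.006,-0.03,0],[0,0.006,-0.08,0],[0,0.006,-0.13,0],[0,0.006,-0.17,0],[0,0.006,-0.17,0]]' 0.03
python3 -c "
from h import *
print(np.array(ctrl.get_obs()['joints']))
g=-.4235;c=np.array([.5803,-.221])+.010*np.array([np.cos(g),np.sin(g)]);print(c)
go(*c,.2,g);go(*c,.2,g+np.pi)"
```

```text
time: 17.4
tool_pos: [0.5863, 0.0037, 0.2178]
ee_rot: [[-0.163, 0.987, 0.012], [0.987, 0.163, -0.0], [-0.002, 0.012, -1.0]]
wrist_force: [1.0, 0.4, -0.2]
grip_width: 0.03
gripper_force: 0.0
[-0.2871  0.5447  0.3877  1.6535 -0.239   0.9776  0.3453]
[ 0.5894 -0.2251]
go [-0.2262 -0.0344  0.0179] turn 2.158 dist 0.229 yaw now 1.734
go [-0.2262 -0.0344  0.0179] turn -0.984 dist 0.229 yaw now 1.734
```

```bash
python3 shift.py '[[-0.02,0,0,-0.14],[-0.05,0,0.005,-0.28],[-0.09,-0.01,0.01,-0.42],[-0.13,-0.02,0.018,-0.56],[-0.17,-0.03,0.018,-0.7],[-0.2,-0.034,0.018,-0.84],[-0.226,-0.034,0.018,-0.984],[-0.226,-0.034,0.018,-0.984],[-0.226,-0.034,0.018,-0.984],[-0.226,-0.034,0.018,-0.984]]' 0.08
python3 -c "
from h import *
t=ctrl.capture('top');s=ctrl.capture('side')
a=crop(t,285,150,105,110,3.7);c=crop(s,275,165,115,90,3.5);H=max(len(a),len(c))
pad=lambda x:cv2.copyMakeBorder(x,0,H-len(x),0,0,0)
cv2.imwrite('pics/D.png',np.hstack([pad(a),pad(c)]));cv2.imwrite('pics/t5.png',t)
go(.5894,-.2251,.004,-.4235+np.pi)"
```

```text
time: 18.4
tool_pos: [0.5861, -0.2217, 0.1927]
ee_rot: [[-0.912, 0.409, -0.001], [0.409, 0.912, 0.002], [0.002, 0.001, -1.0]]
wrist_force: [0.1, -0.0, -0.2]
grip_width: 0.08
gripper_force: 0.0
go [-0.0044 -0.0022  0.1891] turn 0.003 dist 0.189 yaw now 2.721
```

View pics/D.png

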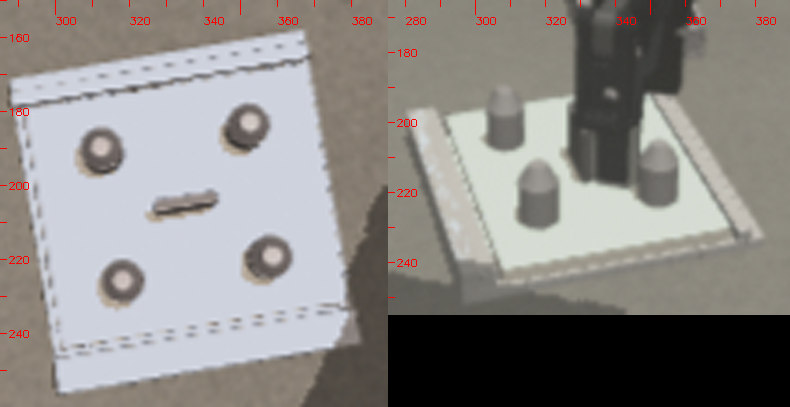

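```bash
python3 -c "
from h import *
T=[(358.5,219.2),(318,225.7),(352.6,182.7),(312.3,189.7)];S=[(317.9,211),(308.4,190.1),(352.7,205)]
for t,s in zip(T,S): print(tri(t,s))
q=np.array([at('top',t,.065) for t in T]);print(q,q.mean(0),np.linalg.norm(q[2]-q[0]),np.linalg.norm(q[1]-q[0]),np.arctan2(*(q[2]+q[3]-q[0]-q[1])[::-1]))
o=q.mean(0);c,s=np.cos(.164),np.sin(.164);print('seat rel',np.array([[c,s],[-s,c]])@(o-[.5813,.0061]))"
python3 shift.py '[[-0.004,-0.002,0.04,0],[-0.004,-0.002,0.08,0],[-0.004,-0.002,0.12,0],[-0.004,-0.002,0.16,0],[-0.004,-0.002,0.18,0],[-0.004,-0.002,0.188,0],[-0.004,-0.002,0.188,0]]'
python3 shift.py '[[0,0,0,0],[0,0,0,0],[0,0,0,0],[0,0,0,0],[0,0,0,0],[0,0,0,0],[0,0,0,0]]' 0.0495
```

```text
(array([ 0.5486, -0.0485,  0.0661]), np.float64(0.5490469350402805))
(array([0.5332, 0.0461, 0.0654]), np.float64(0.5344321093388089))
(array([ 0.6338, -0.0346,  0.067 ]), np.float64(0.8053052715075069))
[[ 0.5497 -0.0486]
 [ 0.5342  0.0461]
 [ 0.6355 -0.0349]
 [ 0.6187  0.0598]] [0.5845 0.0056] 0.08689588567684046 0.0959741723632563 0.15963282364204776
seat rel [ 0.0031 -0.001 ]
time: 19.2
tool_pos: [0.5889, -0.2261, 0.0045]
ee_rot: [[-0.912, 0.409, -0.002], [0.409, 0.912, 0.001], [0.002, 0.0, -1.0]]
wrist_force: [0.1, -0.2, 0.4]
grip_width: 0.08
gripper_force: 0.0
time: 19.9
tool_pos: [0.5905, -0.2274, 0.0073]
ee_rot: [[-0.912, 0.41, 0.003], [0.41, 0.912, -0.001], [-0.003, 0.001, -1.0]]
wrist_force: [-0.2, 1.7, 6.2]
grip_width: 0.05
gripper_force: 19.8
```

```bash
python3 shift.py '[[0,0,-0.01,0],[0,0,-0.03,0],[0,0,-0.06,0],[0,0,-0.09,0],[0,0,-0.12,0],[0,0,-0.14,0],[0,0,-0.14,0],[0,0,-0.14,0],[0,0,-0.14,0],[0,0,-0.14,0]]'
python3 -c "
from h import *
o=ctrl.get_obs();u,v=pix('side',o['tool_pos']);print(u,v)
s=ctrl.capture('side');u=int(u)-60;v=int(v)-70
cv2.imwrite('pics/E.png',crop(s,max(u,0),max(v,0),120,140,4))"
```

```text
time: 20.9
tool_pos: [0.588, -0.2268, 0.1435]
ee_rot: [[-0.912, 0.41, -0.003], [0.41, 0.912, 0.001], [0.004, -0.0, -1.0]]
wrist_force: [0.1, 0.7, -1.7]
grip_width: 0.0497
gripper_force: 19.6
347.7697319115247 230.94813779536426
```

View pics/E.png

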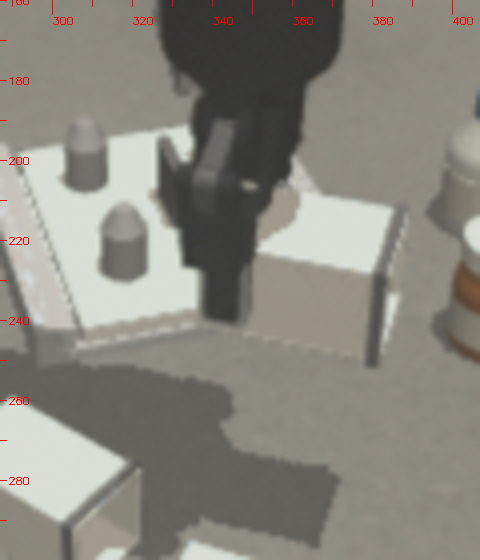

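```bash
python3 shift.py '[[0,0,0.02,0],[0,0,0.05,0],[0,0,0.07,0],[0,0,0.078,0],[0,0,0.078,0]]' 0.0498 | egrep 'tool|grip'; python3 shift.py '[[0,0,0,0],[0,0,0,0]]' 0.0499 | egrep 'tool|grip'
```

```text
tool_pos: [0.5881, -0.2269, 0.0656]
grip_width: 0.0498
gripper_force: 19.1
tool_pos: [0.5901, -0.2277, 0.0687]
grip_width: 0.0502
gripper_force: 13.3
```

```bash
cat > chk.py <<'E'
from h import *
import os
o=ctrl.get_obs();u,v=map(int,pix('side',o['tool_pos']));s=ctrl.capture('side')
if os.path.exists('pics/last.png'):
    d=(np.abs(s.astype(int)-cv2.imread('pics/last.png')).max(2)>25);print('changed',d.sum(),'near',d[max(v-60,0):v+70,max(u-60,0):u+70].sum())
cv2.imwrite('pics/last.png',s)
E
python3 chk.py
python3 shift.py '[[0,0,0,0],[0,0,0,0]]' 0.05 | egrep 'grip';python3 chk.py
python3 shift.py '[[0,0,0,0],[0,0,0,0]]' 0.0501 | egrep 'grip';python3 chk.py
```

```text
grip_width: 0.0503
gripper_force: 8.0
changed 128 near 74
grip_width: 0.0502
gripper_force: 3.7
changed 51 near 17
```

```bash
for w in 0.05013; do python3 shift.py '[[0,0,0,0],[0,0,0,0]]' 0.05013 | egrep 'grip';python3 chk.py; done
python3 shift.py '[[0,0,0,0],[0,0,0,0]]' 0.05016 | egrep 'grip';python3 chk.py
```

```text
grip_width: 0.0503
gripper_force: 2.6
changed 5 near 4
grip_width: 0.0501
gripper_force: 0.0
changed 1879 near 1872
```

```bash
python3 -c "
from h import *
s=ctrl.capture('side')
cv2.imwrite('pics/F.png',np.hstack([crop(s,290,200,110,140,3.6),crop(ctrl.capture('top'),400,130,110,140,3.6)]))"
```

```text
(no output)
```

View pics/F.png

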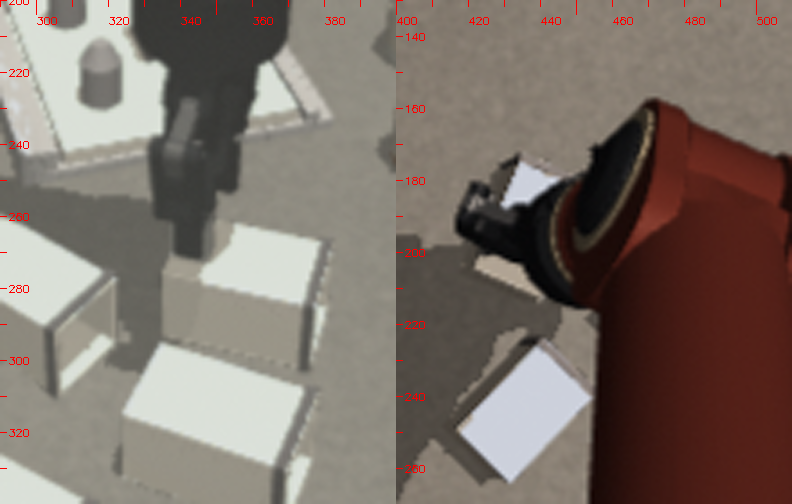

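```bash
python3 shift.py '[[0,0,0,0],[0,0,0,0],[0,0,0,0],[0,0,0.03,0],[0,0,0.055,0],[0,0,0.062,0],[0,0,0.062,0]]' 0.08 | egrep 'tool|force|grip'
python3 shift.py '[[0,0,0,0],[0,0,0,0],[0,0,0,0],[0,0,0,0],[0,0,0,0],[0,0,0,0],[0,0,0,0]]' 0.0492
python3 shift.py '[[0,0,-0.01,0],[0,0,-0.03,0],[0,0,-0.06,0],[0,0,-0.09,0],[0,0,-0.12,0],[0,0,-0.14,0],[0,0,-0.14,0]]' | egrep 'tool|grip'
python3 -c "
from h import *
go(.515,.24,.12,.02+np.pi)"
```

```text
tool_pos: [0.5883, -0.2269, 0.0043]
wrist_force: [-0.4, 0.3, -0.2]
grip_width: 0.0799
gripper_force: 0.0
time: 24.2
tool_pos: [0.5902, -0.2276, 0.0069]
ee_rot: [[-0.912, 0.41, 0.003], [0.41, 0.912, -0.001], [-0.003, 0.0, -1.0]]
wrist_force: [-1.3, 0.4, 5.3]
grip_width: 0.0494
gripper_force: 29.1
tool_pos: [0.5908, -0.228, 0.1489]
grip_width: 0.0492
gripper_force: 28.7
go [0.2614 0.3957 0.0273] turn -0.443 dist 0.475 yaw now 2.719
```

```bash
python3 shift.py '[[0.01,0.015,0,-0.03],[0.03,0.045,0,-0.08],[0.055,0.083,0,-0.14],[0.08,0.12,0,-0.2],[0.105,0.158,0,-0.26],[0.13,0.196,0,-0.32],[0.155,0.234,0,-0.38],[0.18,0.272,0,-0.44],[0.205,0.31,0,-0.443],[0.23,0.348,0,-0.443],[0.25,0.38,0,-0.443],[0.261,0.395,0,-0.443],[0.261,0.395,0,-0.443],[0.261,0.395,0,-0.443]]' | egrep 'tool|grip'
python3 -c "
from h import *
print(np.array(ctrl.get_obs()['joints']))
go(.515,.24,.012,.02+np.pi)"
```

```text
tool_pos: [0.5113, 0.2397, 0.1438]
grip_width: 0.0497
gripper_force: 28.8
[-0.4771  0.5848 -0.0002  1.7768  0.0006  0.7841  1.1154]
go [-0.0042  0.0005  0.1318] turn 0.002 dist 0.132 yaw now -3.119
```

```bash
python3 -c "
from h import *
go(.5367,.1177,.144,-.621+np.pi)"
```

```text
go [-0.0227 -0.1225 -0.    ] turn 0.643 dist 0.125 yaw now -3.119
```

```bash
python3 shift.py '[[-0.005,-0.02,0,0.1],[-0.01,-0.045,0,0.23],[-0.015,-0.07,0,0.37],[-0.02,-0.095,0,0.51],[-0.022,-0.115,0,0.6],[-0.023,-0.122,0,0.643],[-0.023,-0.122,0,0.643],[-0.023,-0.122,0,0.643]]' | egrep 'tool|grip|ee'
python3 -c "
from h import *
go(.5367,.1177,.042,-.621+np.pi)"
```

```text
tool_pos: [0.5381, 0.1193, 0.1451]
ee_rot: [[-0.813, 0.582, -0.001], [0.582, 0.813, 0.001], [0.001, 0.0, -1.0]]
grip_width: 0.0499
gripper_force: 28.9
go [ 0.0001 -0.0022  0.1031] turn -0.000 dist 0.103 yaw now 2.521
```

```bash
python3 shift.py '[[0,-0.002,0.03,0],[0,-0.002,0.06,0],[0,-0.002,0.09,0],[0,-0.002,0.1,0],[0,-0.002,0.103,0],[0,-0.002,0.103,0]]' | egrep 'tool|force'
python3 shift.py '[[-0.005,0,0,0],[-0.009,0,0,0],[-0.012,0,-0.002,0],[-0.014,0,-0.007,0],[-0.018,0,-0.013,0],[-0.022,0,-0.019,0],[-0.025,0,-0.024,0],[-0.03,0,-0.03,0],[-0.036,0,-0.035,0],[-0.036,0,-0.035,0]]' | egrep 'tool|force'
python3 chk.py; cp pics/last.png pics/g1.png
```

```text
tool_pos: [0.5379, 0.1177, 0.0428]
wrist_force: [-0.2, 0.8, -1.1]
gripper_force: 28.8
tool_pos: [0.5694, 0.0943, 0.0787]
wrist_force: [0.9, -0.0, -0.9]
gripper_force: 28.9
changed 25997 near 7143
```

```bash
python3 -c "
from h import *
s=cv2.imread('pics/g1.png')
cv2.imwrite('pics/G.png',np.hstack([crop(s,270,110,130,140,3),crop(ctrl.capture('top'),270,110,130,140,3)]))"
```

```text
(no output)
```

View pics/G.png

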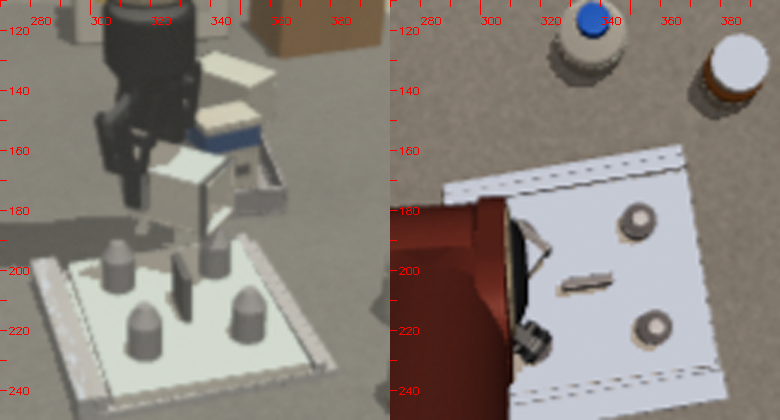

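```bash
cat > tum.py <<'E'
from h import *
def corners(phi,P,u,m=.075,L=.085):   # predicted side pixels: rim-top,-bottom, base-top,-bottom on both sides
    u=np.array([*u,0]);w=np.cross([0,0,1],u);a=u*np.cos(phi)+np.array([0,0,-np.sin(phi)]);n=u*np.sin(phi)+np.array([0,0,np.cos(phi)])
    return {k:pix('side',P+a*x+n*.025*z+w*.025*y).round(1) for k,x,z,y in [('rt+',m,1,1),('rt-',m,1,-1),('rb-',m,-1,-1),('bt+',m-L,1,1),('bt-',m-L,1,-1),('bb-',m-L,-1,-1)]}
E
python3 - <<'E'
from tum import *
o=ctrl.get_obs();P=np.array(o['tool_pos'])+[0,0,.018];u=[.813,-.582]
for d in(0,15,30,45):print(d,*corners(np.radians(d),P,u).items())
E
```

```text
0 ('rt+', array([350.8, 163.5])) ('rt-', array([341.7, 172.1])) ('rb-', array([341.4, 189.5])) ('bt+', array([321.8, 156. ])) ('bt-', array([311.9, 164. ])) ('bb-', array([312.4, 181. ]))
15 ('rt+', array([352. , 170.9])) ('rt-', array([343. , 179.7])) ('rb-', array([338.1, 194.7])) ('bt+', array([324., 156.])) ('bt-', array([314.2, 164. ])) ('bb-', array([310.3, 179.3]))
30 ('rt+', array([351.2, 177.7])) ('rt-', array([342.3, 186.6])) ('rb-', array([333.4, 198.4])) ('bt+', array([326.4, 156.6])) ('bt-', array([316.6, 164.7])) ('bb-', array([308.6, 177.2]))
45 ('rt+', array([348.7, 183.5])) ('rt-', array([339.8, 192.5])) ('rb-', array([327.7, 200.3])) ('bt+', array([328.6, 157.9])) ('bt-', array([318.9, 166. ])) ('bb-', array([307.4, 174.8]))
```

```bash
python3 shift.py '[[0.02,0,0,0],[0.036,0,0,0],[0.036,0,0.02,0],[0.036,0,0.035,0],[0.03,0,0.035,0],[0.025,0,0.035,0],[0.02,0,0.035,0],[0.02,0,0.035,0]]' | egrep 'tool|force'
python3 -c "
from h import *
p=ctrl.get_obs()['tool_pos'];print('s',(p[:2]-np.array([.618,.0595]))@[.813,-.582])"
python3 shift.py '[[-0.002,0,0,0],[-0.004,0,0,0],[-0.006,0,0,0],[-0.006,0,0,0]]' | egrep 'tool|force'
```

```text
tool_pos: [0.5522, 0.1065, 0.0432]
wrist_force: [0.5, 0.9, -0.7]
gripper_force: 28.9
s -0.08081896738545574
tool_pos: [0.5534, 0.1055, 0.0421]
wrist_force: [-4.1, 2.8, -0.8]
gripper_force: 29.0
```

```bash
python3 shift.py '[[-0.002,0,-0.004,0],[-0.004,0,-0.008,0],[-0.006,0,-0.012,0],[-0.009,0,-0.016,0],[-0.009,0,-0.016,0]]' | egrep 'tool|force'
python3 shift.py '[[-0.003,0,-0.004,0],[-0.006,0,-0.007,0],[-0.009,0,-0.011,0],[-0.0125,0,-0.014,0],[-0.0125,0,-0.014,0]]' | egrep 'tool|force'
python3 - <<'E'
from tum import *
o=ctrl.get_obs();P=np.array(o['tool_pos'])+[0,0,.018];u=[.813,-.582]
print('s',(P[:2]-np.array([.618,.0595]))@u)
s=ctrl.capture('side');c0=s[:,:,:].astype(int);cv2.imwrite('pics/g2.png',s)
# grey/white tumbler mask: score of predicted silhouette edges for each phi
g=cv2.GaussianBlur(cv2.cvtColor(s,cv2.COLOR_BGR2GRAY),(3,3),0).astype(float);gr=np.hypot(cv2.Sobel(g,-1,1,0),cv2.Sobel(g,-1,0,1))
for d in range(0,95,10):
    c=corners(np.radians(d),P,u,.066);sc=0
    for a,b in(('rt-','rb-'),('rt+','rt-'),('bt-','rt-'),('bb-','rb-')):
        for t in np.linspace(.25,.95,15):
            x,y=c[a]*(1-t)+c[b]*t;sc+=gr[int(round(y)),int(round(x))]
    print(d,int(sc),end='; ')
E
```

```text
tool_pos: [0.561, 0.0996, 0.0584]
wrist_force: [-5.6, 2.7, -0.2]
gripper_force: 28.8
tool_pos: [0.5725, 0.0914, 0.0728]
wrist_force: [-4.1, 2.7, -0.1]
gripper_force: 28.7
s -0.055573453998545304
0 5145; 10 4836; 20 3323; 30 5060; 40 5073; 50 4615; 60 4503; 70 4346; 80 3630; 90 2963;
```

```bash
python3 shift.py '[[-0.004,0,-0.003,0],[-0.008,0,-0.005,0],[-0.012,0,-0.007,0],[-0.0155,0,-0.009,0],[-0.0155,0,-0.009,0]]' | egrep 'tool|force'
python3 shift.py '[[-0.004,0,-0.002,0],[-0.009,0,-0.003,0],[-0.013,0,-0.005,0],[-0.0175,0,-0.006,0],[-0.0175,0,-0.006,0]]' | egrep 'tool|force'
python3 -c "
from h import *
s=ctrl.capture('side');cv2.imwrite('pics/g3.png',s)
cv2.imwrite('pics/H.png',np.hstack([crop(cv2.imread('pics/g2.png'),270,110,130,140,3),crop(s,270,110,130,140,3)]))"
```

```text
tool_pos: [0.5855, 0.0821, 0.0818]
wrist_force: [-3.9, 1.9, -0.6]
gripper_force: 28.5
tool_pos: [0.6002, 0.0715, 0.0875]
wrist_force: [-2.4, 1.5, -0.4]
gripper_force: 28.5
```

View pics/H.png

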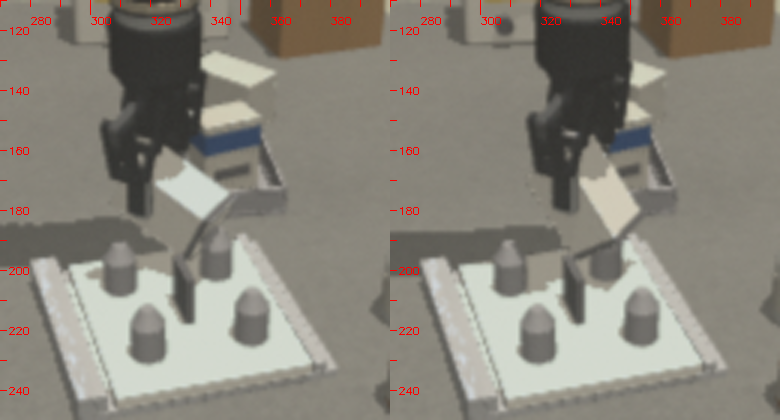

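The tumbler pivots about the peg in the grip, roughly 60° mouth-down (right crop, rim from about (320,196) to (350,187)). That was the 14th picture, so I work by numbers from here.

```bash
python3 shift.py '[[-0.005,0,0,0],[-0.01,0,0,0],[-0.014,0,0,0],[-0.018,0,0,0],[-0.018,0,0,0]]' | egrep 'tool|force'
python3 shift.py '[[-0.004,0,0.001,0],[-0.008,0,0.002,0],[-0.012,0,0.003,0],[-0.015,0,0.004,0],[-0.015,0,0.004,0]]' | egrep 'tool|force'
python3 -c "
from h import *
p=ctrl.get_obs()['tool_pos'];print('s',(p[:2]-np.array([.618,.0595]))@[.813,-.582], (p[:2]-np.array([.618,.0595]))@[.582,.813])"
```

```text
tool_pos: [0.6148, 0.0612, 0.0876]
wrist_force: [-3.4, 2.3, 0.2]
gripper_force: 28.9
tool_pos: [0.6273, 0.0528, 0.0833]
wrist_force: [-3.4, 2.0, -0.3]
gripper_force: 29.1
s 0.011440473753069183 -2.951699556202906e-05
```

```bash
python3 shift.py '[[0.005,0,0,0],[0.01,0,0,0],[0.01,0,0.004,0],[0.01,0,0.008,0],[0.01,0,0.012,0],[0.01,0,0.014,0],[0.01,0,0.014,0]]' | egrep 'tool|force'
python3 shift.py '[[0,0,0.002,0],[0,0,0.004,0],[0,0,0.006,0],[0,0,0.006,0]]' | egrep 'tool|force'
```

```text
tool_pos: [0.6181, 0.0587, 0.0687]
wrist_force: [-0.0, 0.3, -1.6]
gripper_force: 28.9
tool_pos: [0.618, 0.0589, 0.063]
wrist_force: [-0.6, 0.1, -0.8]
gripper_force: 28.9
```

```bash
python3 shift.py '[[0,0,0.002,0],[0,0,0.004,0],[0,0,0.004,0]]' | egrep 'tool|force'
python3 shift.py '[[0,0,0.002,0],[0,0,0.004,0],[0,0,0.006,0],[0,0,0.006,0]]' | egrep 'tool|force'
```

```text
tool_pos: [0.6193, 0.0584, 0.0613]
wrist_force: [-1.7, -1.1, 8.3]
gripper_force: 30.0
tool_pos: [0.6233, 0.0555, 0.0583]
wrist_force: [0.8, -5.3, 16.3]
gripper_force: 30.9
```

```bash
python3 shift.py '[[0,0,0,0],[0,0,0,0],[0,0,0,0],[0,0,0,0],[0,0,-0.04,0],[0,0,-0.08,0],[0,0,-0.12,0],[0,0,-0.12,0]]' 0.07 | egrep 'tool|force'
python3 -c "
from h import *
g=-.7768;c=np.array([.462,-.2046])+.012*np.array([np.cos(g),np.sin(g)]);print(c)
print(np.array(ctrl.get_obs()['joints']))
go(*c,.2,g+np.pi);go(*c,.2,g)"
```

```text
tool_pos: [0.6223, 0.0591, 0.1794]
wrist_force: [0.4, -0.2, 0.3]
gripper_force: 0.0
[ 0.4706 -0.213 ]
[-0.2308  0.6239  0.169   1.582  -0.1228  0.9333  0.927 ]
go [-0.0357 -0.3094 -0.0228] turn 0.154 dist 0.312 yaw now 2.519
go [-0.0357 -0.3094 -0.0228] turn -2.987 dist 0.312 yaw now 2.519
```

```bash
python3 shift.py '[[-0.004,-0.03,-0.01,0.05],[-0.01,-0.08,-0.022,0.1],[-0.015,-0.13,-0.022,0.154],[-0.02,-0.18,-0.022,0.154],[-0.026,-0.23,-0.022,0.154],[-0.03,-0.27,-0.022,0.154],[-0.035,-0.3,-0.022,0.154],[-0.036,-0.309,-0.022,0.154],[-0.036,-0.309,-0.022,0.154]]' 0.08 | egrep 'tool|force'
cat > see.py <<'E'
from h import *
import sys
T0=cv2.imread('pics/t5.png')
def hull(n,c,th,lo,hi,h=.025):
    k=[(a,b) for a in(-h,h) for b in(-h,h)];R=np.array([[np.cos(th),-np.sin(th)],[np.sin(th),np.cos(th)]])
    return cv2.convexHull(np.float32([pix(n,np.r_[np.array(c)+R@q,z]) for q in k for z in(lo,hi)]))
def mask(hl): m=np.zeros((400,640),np.uint8);cv2.fillConvexPoly(m,np.int32(hl.round()),1);return m>0
def hung(c,th):  # is a tumbler standing mouth down at c ?
    t=ctrl.capture('top');s=ctrl.capture('side')
    d=np.abs(t.astype(int)-T0).max(2)>20;d[:, :]&=mask(cv2.convexHull(hull('top',c,th,.02,.12,.05)))
    n,l,st,ce=cv2.connectedComponentsWithStats(d.astype(np.uint8));i=1+np.argmax(st[1:,4]);print('top diff blob',st[i],'pred box',cv2.boundingRect(hull('top',c,th,.02,.105)))
    return t,s
E
python3 - <<'E'
from see import *
t,s=hung([.618,.0595],-.621)
cv2.imwrite('pics/t6.png',t);cv2.imwrite('pics/s6.png',s)
h=hull('side',[.618,.0595],-.621,.02,.105);print('side pred',h[:,0].round(1).tolist())
# segment bright/neutral face in side view
x,y,w,hh=cv2.boundingRect(h)
g=cv2.cvtColor(s,cv2.COLOR_BGR2GRAY)[y-8:y+hh+8:2,x-8:x+w+8:2];print(g)
go(.4706,-.213,.004,-.7768+np.pi)
E
```

```text
tool_pos: [0.4664, -0.214, 0.1948]
wrist_force: [0.7, -0.2, 0.1]
gripper_force: 0.0
top diff blob [294 183  36  26 435] pred box (296, 173, 32, 33)
side pred [[354.8999938964844, 170.0], [353.70001220703125, 197.89999389648438], [345.20001220703125, 207.1999969482422], [328.20001220703125, 202.0], [328.20001220703125, 173.8000030517578], [337.6000061035156, 165.39999389648438]]
[[132 132 132 108 124 109  93  70  64  69  73  74  73  74  73  74  75  76
   78 148 140 139]
 [134 135 132 101 126 109 105  98  71  68  72  73  75  76  82  99 114 119
  102 110 145 136]
 [133 133 132  97 144 124 122 105 100  77  87 106 121 128 131 132 132 131
  107  86 138 137]
 [135 134 132  89 119 162 143 106 105 118 132 135 134 136 135 135 132 134
  113  81 114 138]
 [135 133 132  93  92 155 142 107 106 126 135 135 134 123 110  97  94 132
  148  92  85 141]
 [135 134 134 107  83 150 142 108 150 203 190 142 100  90  84  86  95 132
  158 114  84 144]
 [136 136 137 110  86 143 122 165 214 217 218 217 212 202 183 152 138 137
  162 135  89  97]
 [134 135 135 131  93  94 187 216 217 217 218 217 218 217 218 216 21
[... 1436 characters left out ...]
4 104  74 103 108 109 129 137 138 138 137 108 181 218 218
  216 193 192 191]
 [218 219 218 214 105  74  84 119 152 102  94 106 126 113 179 217 205 200
  214 212 196 195]
 [219 218 218 212 103  73  84 125 216 209 199 155 121 157 216 189 154 164
  168 213 187 193]
 [219 219 218 173  90  73  84 125 217 218 218 217 217 218 213 133 139 151
  147 177 210 194]
 [191 217 218 181 121  75  83 124 217 219 219 218 219 218 163 132 144 153
  150 142 208 190]
 [160 179 217 217 168  87  84 125 217 218 219 219 219 218 151 133 146 153
  151 143 205 216]
 [150 141 188 218 207 124  85 125 217 219 219 219 219 218 146 105 119 126
  119 116 205 218]]
go [-0.0033  0.0002  0.1909] turn 0.003 dist 0.191 yaw now 2.367
```

```bash
cat > kn.py <<'E'
from h import *
s0=cv2.imread('pics/side0.png');s=ctrl.capture('side')
g0,g=[cv2.cvtColor(x,cv2.COLOR_BGR2GRAY)>195 for x in(s0,s)]
for n,(x0,x1,y0,y1) in dict(a=(330,395,250,305),b=(330,400,307,372),c=(262,330,252,315),d=(240,325,312,398)).items():
    p,q=[np.argwhere(G[y0:y1,x0:x1]) for G in(g0,g)];print(n,len(p),len(q),p.mean(0) if len(p) else 0,q.mean(0) if len(q) else 0)
E
python3 kn.py
```

```text
a 638 169 [21.5141 29.4154] [51.3077 12.5562]
b 1051 720 [22.4234 34.9296] [ 8.9056 23.5292]
c 684 766 [23.886 34.769] [25.7585 36.2833]
d 1202 1269 [29.5175 46.7745] [29.6501 46.8125]
```

```bash
python3 shift.py '[[-0.003,0,0.04,0.003],[-0.003,0,0.08,0.003],[-0.003,0,0.12,0.003],[-0.003,0,0.16,0.003],[-0.003,0,0.182,0.003],[-0.003,0,0.19,0.003],[-0.003,0,0.19,0.003]]' | egrep 'tool|force'
python3 shift.py '[[0,0,0,0],[0,0,0,0],[0,0,0,0],[0,0,0,0],[0,0,0,0],[0,0,0,0],[0,0,0,0]]' 0.0492 | egrep 'tool|force|width'
python3 shift.py '[[0,0,-0.01,0],[0,0,-0.03,0],[0,0,-0.06,0],[0,0,-0.09,0],[0,0,-0.12,0],[0,0,-0.14,0],[0,0,-0.14,0]]' | egrep 'tool|force|width'
python3 -c "
from h import *
go(.635-.100*np.cos(.95),-.035-.100*np.sin(.95),.146,.95+np.pi)"; python3 kn.py
```

```text
tool_pos: [0.4698, -0.2136, 0.0044]
wrist_force: [0.5, 0.6, 0.6]
gripper_force: 0.0
tool_pos: [0.4708, -0.2153, 0.0069]
wrist_force: [0.7, 0.9, 7.1]
grip_width: 0.0498
gripper_force: 32.6
tool_pos: [0.4709, -0.2162, 0.1487]
wrist_force: [-0.5, 0.3, -0.7]
grip_width: 0.0498
gripper_force: 32.5
go [-0.005   0.1455  0.0031] turn -1.730 dist 0.146 yaw now 2.361
a 638 170 [21.5141 29.4154] [51.2941 12.4941]
b 1051 722 [22.4234 34.9296] [ 8.9972 23.7271]
c 684 37 [23.886 34.769] [54.1081 63.5405]
d 1202 1286 [29.5175 46.7745] [29.7714 46.944 ]
```

```bash
python3 -c "
from h import *
u=np.array([.813,-.582]);go(*(np.array([.5335,.046])-.095*u),.146,-.621+np.pi)"
```

```text
go [0.2324 0.2157 0.0004] turn -0.159 dist 0.317 yaw now 2.362
```

```bash
python3 shift.py '[[0.015,0.014,0,-0.05],[0.045,0.042,0,-0.1],[0.075,0.07,0,-0.159],[0.105,0.098,0,-0.159],[0.135,0.126,0,-0.159],[0.165,0.154,0,-0.159],[0.195,0.182,0,-0.159],[0.22,0.205,0,-0.159],[0.232,0.216,0,-0.159],[0.232,0.216,0,-0.159],[0.232,0.216,0,-0.159]]' | egrep 'tool|force'
python3 -c "
from h import *
u=np.array([.813,-.582]);go(*(np.array([.5335,.046])-.095*u),.042,-.621+np.pi);print(np.array(ctrl.get_obs()['joints']))"
```

```text
tool_pos: [0.455, 0.1013, 0.1444]
wrist_force: [0.1, -0.9, -0.8]
gripper_force: 32.4
go [-0.0012  0.001   0.1024] turn 0.002 dist 0.102 yaw now 2.522
[-0.4007  0.465   0.1901  2.0455 -0.1404  0.6461  0.8339]
```

```bash
python3 shift.py '[[0,0.001,0.03,0],[0,0.001,0.06,0],[0,0.001,0.09,0],[0,0.001,0.1,0],[0,0.001,0.102,0],[-0.004,0.001,0.102,0],[-0.008,0.001,0.102,0],[-0.012,0.001,0.102,0],[-0.014,0.001,0.102,0],[-0.014,0.001,0.102,0]]' | egrep 'tool|force'
python3 shift.py '[[-0.002,0,0,0],[-0.004,0,0,0],[-0.006,0,0,0],[-0.006,0,0,0]]' | egrep 'tool|force'
python3 -c "
from h import *
p=ctrl.get_obs()['tool_pos'];u=np.array([.813,-.582]);d=p[:2]-np.array([.5335,.046]);print('s',d@u,d@[.582,.813],p[2])"
```

```text
tool_pos: [0.469, 0.094, 0.0439]
wrist_force: [-0.0, -0.1, -1.9]
gripper_force: 32.6
tool_pos: [0.4695, 0.0929, 0.0429]
wrist_force: [-5.6, 4.7, 2.0]
gripper_force: 32.9
s -0.07928634912298697 0.0008820520590082506 0.04289758229024776
```

```bash
python3 shift.py '[[-0.002,0,-0.004,0],[-0.004,0,-0.008,0],[-0.006,0,-0.012,0],[-0.009,0,-0.016,0],[-0.012,0,-0.02,0],[-0.015,0,-0.023,0],[-0.018,0,-0.027,0],[-0.0215,0,-0.03,0],[-0.0215,0,-0.03,0]]' | egrep 'tool|force'
python3 shift.py '[[-0.004,0,-0.003,0],[-0.008,0,-0.005,0],[-0.012,0,-0.007,0],[-0.0155,0,-0.009,0],[-0.02,0,-0.011,0],[-0.025,0,-0.012,0],[-0.029,0,-0.014,0],[-0.033,0,-0.015,0],[-0.033,0,-0.015,0]]' | egrep 'tool|force'
python3 shift.py '[[-0.005,0,0,0],[-0.01,0,0,0],[-0.014,0,0,0],[-0.018,0,0,0],[-0.022,0,0.001,0],[-0.026,0,0.002,0],[-0.029,0,0.003,0],[-0.032,0,0.004,0],[-0.032,0,0.004,0]]' | egrep 'tool|force'
python3 -c "
from h import *
p=ctrl.get_obs()['tool_pos'];u=np.array([.813,-.582]);d=p[:2]-np.array([.5335,.046]);print('s',d@u,d@[.582,.813],p[2])"
```

```text
tool_pos: [0.4902, 0.078, 0.0737]
wrist_force: [-4.2, 1.6, 0.4]
gripper_force: 28.7
tool_pos: [0.5183, 0.0582, 0.0886]
wrist_force: [-3.3, 1.5, -0.4]
gripper_force: 28.5
tool_pos: [0.5444, 0.0402, 0.0843]
wrist_force: [-3.1, 1.6, 0.5]
gripper_force: 29.1
s 0.01224652269957814 0.0015810432526170127 0.08427278621269144
```

Back to the peg axis, then down until it rests, then let go.

```bash
python3 shift.py '[[0.005,0,0,0],[0.011,0.001,0,0],[0.011,0.001,0.006,0],[0.011,0.001,0.012,0],[0.011,0.001,0.017,0],[0.011,0.001,0.02,0],[0.011,0.001,0.02,0]]' | egrep 'tool|force'
python3 shift.py '[[0,0,0.002,0],[0,0,0.004,0],[0,0,0.006,0],[0,0,0.008,0],[0,0,0.008,0]]' | egrep 'tool|force'
```

```text
tool_pos: [0.5352, 0.0474, 0.0639]
wrist_force: [0.0, 0.2, -0.6]
gripper_force: 29.0
tool_pos: [0.5399, 0.0442, 0.0601]
wrist_force: [1.7, -5.1, 17.3]
gripper_force: 31.1
```

```bash
python3 shift.py '[[0,0,0,0],[0,0,0,0],[0,0,0,0],[0,0,0,0],[0,0,-0.04,0],[0,0,-0.08,0],[0,0,-0.12,0],[0,0,-0.14,0],[0,0,-0.14,0]]' 0.07 | egrep 'tool|force'
cat > find.py <<'E'
from h import *
t=ctrl.capture('top');s=ctrl.capture('side');cv2.imwrite('pics/t7.png',t);cv2.imwrite('pics/s7.png',s)
g=cv2.cvtColor(t,cv2.COLOR_BGR2GRAY);m=((g>150)).astype(np.uint8);m[:,:400]=0;m[:150]=0;m[290:]=0;m[:,530:]=0
n,l,st,ce=cv2.connectedComponentsWithStats(m)
for i in range(1,n):
    if st[i,4]<250: continue
    c=np.argwhere(l==i)[:,::-1].astype(np.float32);r=cv2.minAreaRect(c);b=cv2.boxPoints(r);print(st[i],r)
    w=np.array([at('top',p,.05) for p in b]);L=np.linalg.norm(np.roll(w,-1,0)-w,axis=1);k=np.argmax(L[:2]);a=w[(k+1)%4]-w[k];a*=np.sign(a[0]);a/=np.linalg.norm(a)
    e=sorted(w,key=lambda p:p@a)[:2];bm=(e[0]+e[1])/2-a*.0012;print('  basemid',bm,'ang',np.arctan2(a[1],a[0]),'sizes',L[:2])
    print('  side px of base top mid',pix('side',[*bm,.05]))
E
python3 find.py; python3 kn.py
```

```text
tool_pos: [0.5371, 0.0479, 0.1994]
wrist_force: [0.6, 0.4, -0.7]
gripper_force: 0.0
[461 188  34  38 688] ((477.8632507324219, 206.64620971679688), (21.3682861328125, 32.14955520629883), 29.05460548400879)
  basemid [ 0.5462 -0.3139] ang -0.5196126283960811 sizes [0.0774 0.0505]
  side px of base top mid [330.8272 303.7401]
[480 236  36  39 709] ((497.8711853027344, 254.7838134765625), (21.774751663208008, 32.89575958251953), 37.40536117553711)
  basemid [ 0.4354 -0.3537] ang -0.6675662735602939 sizes [0.0785 0.0508]
  side px of base top mid [268.1104 327.9244]
a 638 164 [21.5141 29.4154] [51.3049 12.5366]
b 1051 708 [22.4234 34.9296] [ 8.8475 23.435 ]
c 684 29 [23.886 34.769] [59.0345 65.6207]
d 1202 1251 [29.5175 46.7745] [29.6043 46.7514]
```

```bash
python3 -c "
from h import *
s=cv2.imread('pics/s7.png');m=(cv2.cvtColor(s,cv2.COLOR_BGR2GRAY)>195).astype(np.uint8);n,l,st,ce=cv2.connectedComponentsWithStats(m)
for bm,a in (([.5462,-.3139],-.51),([.4354,-.3545],-.66)):
    c=np.array(bm)+.0385*np.array([np.cos(a),np.sin(a)]);p=pix('side',[*c,.05]);i=l[int(p[1]),int(p[0])];print(p,i,ce[i],st[i])
go(.5567,-.3197,.2,-.505)"
```

```text
[351.0347 310.276 ] 29 [349.3753 311.5746] [325 296  49  33 938]
[286.6427 338.4598] 30 [285.1025 339.646 ] [ 258  320   54   41 1161]
go [-0.232  -0.2858 -0.0049] turn 3.026 dist 0.368 yaw now 2.521
```

```bash
python3 shift.py '[[-0.01,-0.012,0,0.15],[-0.03,-0.036,0,0.3],[-0.05,-0.06,0,0.45],[-0.07,-0.085,0,0.6],[-0.09,-0.11,0,0.75],[-0.11,-0.135,0,0.9],[-0.13,-0.16,0,1.05],[-0.15,-0.185,0,1.2],[-0.17,-0.21,0,1.35],[-0.19,-0.235,0,1.5],[-0.21,-0.26,0,1.65],[-0.225,-0.278,0,1.8],[-0.232,-0.286,0,1.95],[-0.232,-0.286,0,2.1],[-0.232,-0.286,0,2.25],[-0.232,-0.286,0,2.4],[-0.232,-0.286,0,2.55],[-0.232,-0.286,0,2.7],[-0.232,-0.286,0,2.85],[-0.232,-0.286,0,3.0]]' 0.08 | egrep 'tool|force'
python3 -c "
from h import *
go(.5567,-.3197,.004,-.505)
print(np.array(ctrl.get_obs()['joints']))
# check the two hung tumblers from the top
from see import *
hung([.618,.0595],-.621);hung([.5335,.046],-.621)"; python3 find.py | grep -v side
```

```text
tool_pos: [0.5567, -0.3193, 0.1938]
wrist_force: [-0.5, -0.2, 0.0]
gripper_force: 0.0
go [0.001  0.0004 0.1898] turn 0.019 dist 0.190 yaw now -0.486
[-0.0125  0.8222  0.9831  1.5117 -0.7115  1.2001 -0.9674]
top diff blob [293 183  37  26 431] pred box (296, 173, 32, 33)
top diff blob [298 223  35  21 207] pred box (302, 210, 32, 32)
[462 188  27  38 413] ((477.8962707519531, 206.88677978515625), (21.659671783447266, 32.14955520629883), 29.05460548400879)
  basemid [ 0.5456 -0.314 ] ang -0.5196126297400417 sizes [0.0774 0.0511]
```

```bash
python3 shift.py '[[0.001,0,0.04,0.019],[0.001,0,0.08,0.019],[0.001,0,0.12,0.019],[0.001,0,0.16,0.019],[0.001,0,0.182,0.019],[0.001,0,0.189,0.019],[0.001,0,0.189,0.019]]' | egrep 'tool|force'
python3 shift.py '[[0,0,0,0],[0,0,0,0],[0,0,0,0],[0,0,0,0],[0,0,0,0],[0,0,0,0],[0,0,0,0]]' 0.0492 | egrep 'tool|force|width'
python3 shift.py '[[0,0,-0.01,0],[0,0,-0.03,0],[0,0,-0.06,0],[0,0,-0.09,0],[0,0,-0.12,0],[0,0,-0.14,0],[0,0,-0.14,0]]' | egrep 'tool|force|width'
python3 -c "
from h import *
print(np.array(ctrl.get_obs()['joints']))
u=np.array([np.cos(.95),np.sin(.95)]);go(*(np.array([.6345,-.035])-.095*u),.146,.95)"
```

```text
tool_pos: [0.5581, -0.3204, 0.0067]
wrist_force: [0.4, 0.5, 0.2]
gripper_force: 0.0
tool_pos: [0.5593, -0.3215, 0.0094]
wrist_force: [-0.0, 0.2, 6.1]
grip_width: 0.0495
gripper_force: 32.1
tool_pos: [0.5595, -0.3224, 0.1521]
wrist_force: [-0.5, -0.7, -1.6]
grip_width: 0.0499
gripper_force: 32.0
[-0.0004  0.8647  0.9531  1.5559 -0.7616  1.1184 -0.9405]
go [-0.0831 -0.194   0.0052] turn -1.448 dist 0.211 yaw now -0.498
```

```bash
python3 shift.py '[[-0.008,-0.018,0,-0.14],[-0.02,-0.045,0,-0.29],[-0.033,-0.075,0,-0.44],[-0.045,-0.105,0,-0.59],[-0.057,-0.135,0,-0.74],[-0.069,-0.16,0,-0.89],[-0.078,-0.18,0,-1.04],[-0.083,-0.192,0,-1.19],[-0.083,-0.194,0,-1.34],[-0.083,-0.194,0,-1.448],[-0.083,-0.194,0,-1.448],[-0.083,-0.194,0,-1.448]]' | egrep 'tool|force'
python3 -c "
from h import *
print(np.array(ctrl.get_obs()['joints']))
u=np.array([np.cos(.95),np.sin(.95)]);go(*(np.array([.6345,-.035])-.095*u),.0445,.95)"
```

```text
tool_pos: [0.5776, -0.1104, 0.1469]
wrist_force: [-0.0, -0.5, -0.7]
gripper_force: 32.1
[-0.2143  0.6815  0.6101  1.7217 -0.4813  0.8941 -0.0241]
go [-0.0005  0.0026  0.1024] turn -0.003 dist 0.102 yaw now 0.947
```

```bash
python3 shift.py '[[0,0.002,0.03,0],[0,0.002,0.06,0],[0,0.002,0.09,0],[0,0.002,0.1,0],[0,0.002,0.102,0],[0.004,0.002,0.102,0],[0.008,0.002,0.102,0],[0.012,0.002,0.102,0],[0.014,0.002,0.102,0],[0.014,0.002,0.102,0]]' | egrep 'tool|force'
python3 shift.py '[[0.002,0,0,0],[0.004,0,0,0],[0.006,0,0,0],[0.006,0,0,0]]' | egrep 'tool|force'
python3 -c "
from h import *
p=ctrl.get_obs()['tool_pos'];u=np.array([np.cos(.95),np.sin(.95)]);d=p[:2]-np.array([.6345,-.035]);print('s',d@u,d@[-u[1],u[0]],p[2])"
```

```text
tool_pos: [0.588, -0.1017, 0.0462]
wrist_force: [-2.3, -4.0, 1.2]
gripper_force: 32.4
tool_pos: [0.589, -0.0999, 0.046]
wrist_force: [-6.3, -6.8, 5.0]
gripper_force: 32.5
s -0.07920527152586748 -0.0007408313995565394 0.046023056019338315
```

```bash
python3 shift.py '[[0.002,0,-0.004,0],[0.004,0,-0.008,0],[0.006,0,-0.012,0],[0.009,0,-0.016,0],[0.012,0,-0.02,0],[0.015,0,-0.023,0],[0.018,0,-0.027,0],[0.0215,0,-0.03,0],[0.0215,0,-0.03,0]]' | egrep 'tool|force'
python3 shift.py '[[0.004,0,-0.003,0],[0.008,0,-0.005,0],[0.012,0,-0.007,0],[0.0155,0,-0.009,0],[0.02,0,-0.011,0],[0.025,0,-0.012,0],[0.029,0,-0.014,0],[0.033,0,-0.015,0],[0.033,0,-0.015,0]]' | egrep 'tool|force'
python3 shift.py '[[0.005,0,0,0],[0.01,0,0,0],[0.014,0,0,0],[0.018,0,0,0],[0.022,0,0.001,0],[0.026,0,0.002,0],[0.029,0,0.003,0],[0.032,0,0.004,0],[0.032,0,0.004,0]]' | egrep 'tool|force'
python3 -c "
from h import *
p=ctrl.get_obs()['tool_pos'];u=np.array([np.cos(.95),np.sin(.95)]);d=p[:2]-np.array([.6345,-.035]);print('s',d@u,d@[-u[1],u[0]],p[2])"
```

```text
tool_pos: [0.6042, -0.0768, 0.0757]
wrist_force: [-2.4, -2.1, -1.1]
gripper_force: 28.3
tool_pos: [0.6237, -0.0498, 0.0905]
wrist_force: [-2.5, -2.2, -1.5]
gripper_force: 28.2
tool_pos: [0.6426, -0.0244, 0.0863]
wrist_force: [-3.2, -2.8, -0.6]
gripper_force: 28.6
s 0.013369132867890817 -0.0003940350764460219 0.08630408455117634
```

```bash
python3 shift.py '[[-0.005,0,0,0],[-0.012,0,0,0],[-0.012,0,0.006,0],[-0.012,0,0.012,0],[-0.012,0,0.017,0],[-0.012,0,0.02,0],[-0.012,0,0.02,0]]' | egrep 'tool|force'
python3 shift.py '[[0,0,0.002,0],[0,0,0.004,0],[0,0,0.006,0],[0,0,0.008,0],[0,0,0.008,0]]' | egrep 'tool|force'
```

```text
tool_pos: [0.6351, -0.0335, 0.0656]
wrist_force: [1.0, 1.0, -2.1]
gripper_force: 28.5
tool_pos: [0.637, -0.032, 0.0629]
wrist_force: [-3.0, 5.2, 19.6]
gripper_force: 31.0
```

```bash
python3 shift.py '[[0,0,0,0],[0,0,0,0],[0,0,0,0],[0,0,0,0],[0,0,-0.04,0],[0,0,-0.08,0],[0,0,-0.12,0],[0,0,-0.14,0],[0,0,-0.14,0]]' 0.07 | egrep 'tool|force|time'
python3 find.py; python3 -c "
from h import *
go(.4449,-.3617,.2,-.66)"
```

```text
time: 58.15
tool_pos: [0.6367, -0.0359, 0.2019]
wrist_force: [1.0, -0.7, -0.1]
gripper_force: 0.0
[480 236  36  39 716] ((497.9083251953125, 254.8122100830078), (21.86820411682129, 32.89575958251953), 37.405357360839844)
  basemid [ 0.4353 -0.3538] ang -0.6675660025042515 sizes [0.0785 0.051 ]
  side px of base top mid [268.0699 327.9703]
go [-0.3762  0.0364 -0.0023] turn 1.610 dist 0.378 yaw now 0.950
```

```bash
python3 shift.py '[[-0.015,0,0,0.14],[-0.045,0.002,0,0.28],[-0.08,0.005,0,0.42],[-0.115,0.01,0,0.56],[-0.15,0.015,0,0.7],[-0.19,0.018,0,0.84],[-0.23,0.022,0,0.98],[-0.27,0.026,0,1.12],[-0.31,0.03,0,1.26],[-0.345,0.034,0,1.4],[-0.368,0.036,0,1.54],[-0.376,0.036,0,1.61],[-0.376,0.036,0,1.61],[-0.376,0.036,0,1.61]]' 0.08 | egrep 'tool|force'
python3 -c "
from h import *
print(np.array(ctrl.get_obs()['joints']))
go(.4449,-.3617,.005,-.66)"
```

```text
tool_pos: [0.4452, -0.3603, 0.1967]
wrist_force: [0.3, 0.1, -0.7]
gripper_force: 0.0
[ 0.0518  0.7461  1.0558  1.7154 -0.7147  1.1217 -0.9006]
go [0.0012 0.0014 0.1917] turn 0.002 dist 0.192 yaw now -0.658
```

```bash
python3 shift.py '[[0.001,0.001,0.04,0],[0.001,0.001,0.08,0],[0.001,0.001,0.12,0],[0.001,0.001,0.16,0],[0.001,0.001,0.182,0],[0.001,0.001,0.191,0],[0.001,0.001,0.191,0]]' | egrep 'tool|force'
python3 shift.py '[[0,0,0,0],[0,0,0,0],[0,0,0,0],[0,0,0,0],[0,0,0,0],[0,0,0,0],[0,0,0,0]]' 0.0492 | egrep 'tool|force|width'
python3 shift.py '[[0,0,-0.01,0],[0,0,-0.03,0],[0,0,-0.06,0],[0,0,-0.09,0],[0,0,-0.12,0],[0,0,-0.14,0],[0,0,-0.14,0]]' | egrep 'tool|force|width'
python3 -c "
from h import *
u=np.array([np.cos(.95),np.sin(.95)]);go(*(np.array([.549,-.0485])-.097*u),.146,.95)"
```

```text
tool_pos: [0.4456, -0.3615, 0.0061]
wrist_force: [-0.1, 0.9, 0.7]
gripper_force: 0.0
tool_pos: [0.4463, -0.3636, 0.009]
wrist_force: [0.2, 0.8, 6.7]
grip_width: 0.0495
gripper_force: 28.9
tool_pos: [0.446, -0.3646, 0.1506]
wrist_force: [-0.2, -0.3, -1.1]
grip_width: 0.0497
gripper_force: 28.4
go [-0.1088 -0.2158  0.0038] turn -1.611 dist 0.242 yaw now -0.661
```

```bash
python3 shift.py '[[-0.008,-0.016,0,-0.14],[-0.02,-0.04,0,-0.29],[-0.034,-0.068,0,-0.44],[-0.048,-0.096,0,-0.59],[-0.062,-0.124,0,-0.74],[-0.076,-0.152,0,-0.89],[-0.09,-0.18,0,-1.04],[-0.1,-0.2,0,-1.19],[-0.107,-0.213,0,-1.34],[-0.109,-0.216,0,-1.49],[-0.109,-0.216,0,-1.61],[-0.109,-0.216,0,-1.61],[-0.109,-0.216,0,-1.61]]' | egrep 'tool|force'
python3 -c "
from h import *
print(np.array(ctrl.get_obs()['joints']))
u=np.array([np.cos(.95),np.sin(.95)]);go(*(np.array([.549,-.0485])-.097*u),.0445,.95)"
```

```text
tool_pos: [0.4912, -0.1253, 0.1468]
wrist_force: [0.1, 1.0, -1.8]
gripper_force: 28.4
[-0.1989  0.5735  0.6162  1.9461 -0.4681  0.7684  0.0628]
go [-0.0008  0.0024  0.1023] turn -0.003 dist 0.102 yaw now 0.947
```

```bash
python3 shift.py '[[0,0.002,0.03,0],[0,0.002,0.06,0],[0,0.002,0.09,0],[0,0.002,0.1,0],[0,0.002,0.102,0],[0.004,0.002,0.102,0],[0.008,0.002,0.102,0],[0.012,0.002,0.102,0],[0.015,0.002,0.102,0],[0.015,0.002,0.102,0]]' | egrep 'tool|force'
python3 shift.py '[[0.002,0,0,0],[0.004,0,0,0],[0.006,0,0,0],[0.006,0,0,0]]' | egrep 'tool|force'
python3 -c "
from h import *
p=ctrl.get_obs()['tool_pos'];u=np.array([np.cos(.95),np.sin(.95)]);d=p[:2]-np.array([.549,-.0485]);print('s',d@u,d@[-u[1],u[0]],p[2])"
```

```text
tool_pos: [0.5027, -0.1141, 0.0458]
wrist_force: [-1.0, -0.7, -0.9]
gripper_force: 28.5
tool_pos: [0.5028, -0.1135, 0.0457]
wrist_force: [-5.2, -5.7, 4.1]
gripper_force: 29.1
s -0.07976718335491359 -0.0002481047472930612 0.04571682468031747
```

```bash
python3 shift.py '[[0.002,0,-0.004,0],[0.004,0,-0.008,0],[0.006,0,-0.012,0],[0.009,0,-0.016,0],[0.012,0,-0.02,0],[0.015,0,-0.023,0],[0.018,0,-0.027,0],[0.0215,0,-0.03,0],[0.0215,0,-0.03,0]]' | egrep 'tool|force'
python3 shift.py '[[0.004,0,-0.003,0],[0.008,0,-0.005,0],[0.012,0,-0.007,0],[0.0155,0,-0.009,0],[0.02,0,-0.011,0],[0.025,0,-0.012,0],[0.029,0,-0.014,0],[0.033,0,-0.015,0],[0.033,0,-0.015,0]]' | egrep 'tool|force'
python3 shift.py '[[0.005,0,0,0],[0.01,0,0,0],[0.014,0,0,0],[0.018,0,0,0],[0.022,0,0.001,0],[0.026,0,0.002,0],[0.029,0,0.003,0],[0.031,0,0.004,0],[0.031,0,0.004,0]]' | egrep 'tool|force'
python3 shift.py '[[-0.005,0,0,0],[-0.011,0,0,0],[-0.011,0,0.006,0],[-0.011,0,0.012,0],[-0.011,0,0.017,0],[-0.011,0,0.02,0],[-0.011,0,0.02,0]]' | egrep 'tool|force'
python3 shift.py '[[0,0,0.002,0],[0,0,0.004,0],[0,0,0.006,0],[0,0,0.008,0],[0,0,0.008,0]]' | egrep 'tool|force'
```

```text
tool_pos: [0.5186, -0.0911, 0.0758]
wrist_force: [-3.0, -2.1, -0.1]
gripper_force: 28.4
tool_pos: [0.538, -0.0642, 0.0905]
wrist_force: [-2.3, -2.2, -0.8]
gripper_force: 28.3
tool_pos: [0.5561, -0.0396, 0.0862]
wrist_force: [-1.5, -3.0, 0.9]
gripper_force: 28.7
tool_pos: [0.549, -0.0484, 0.0658]
wrist_force: [-0.0, 0.3, -0.7]
gripper_force: 28.6
tool_pos: [0.552, -0.0451, 0.0622]
wrist_force: [-1.8, 7.7, 22.2]
gripper_force: 31.6
```

Release, retreat aside, and verify all four numerically.

```bash
python3 shift.py '[[0,0,0,0],[0,0,0,0],[0,0,0,0],[0,0,0,0],[0,0,-0.04,0],[0,0,-0.08,0],[0,0,-0.12,0],[0,0,-0.14,0],[0,0,-0.14,0]]' 0.07 | egrep 'tool|force|time'
python3 shift.py '[[-0.03,0,0,0],[-0.07,0,0,0],[-0.12,0.01,0,0],[-0.17,0.02,0,0],[-0.22,0.03,0,0],[-0.26,0.04,0,0],[-0.3,0.05,0,0],[-0.3,0.05,0,0]]' | egrep 'tool|force'
cat > fin.py <<'E'
from see import *
t=ctrl.capture('top');s=ctrl.capture('side');cv2.imwrite('pics/t9.png',t);cv2.imwrite('pics/s9.png',s)
pegs=[([.549,-.0485],.95),([.5335,.046],-.621),([.6345,-.035],.95),([.618,.0595],-.621)]
# side: bright top face (>195) vs sides; fit top-face quad: search offset/height maximising contrast along its outline
def score(img,n,c,th,z):
    q=hull(n,c,th,z,z+1e-4)
    m=mask(q).astype(np.uint8);i=cv2.erode(m,np.ones((3,3)));o=cv2.dilate(m,np.ones((5,5)))-cv2.dilate(m,np.ones((3,3)))
    g=cv2.cvtColor(img,cv2.COLOR_BGR2GRAY);return g[i>0].mean()-g[i>0].std()*2-.5*g[o>0].mean()
for k,(c,th) in enumerate(pegs):
    best=max((score(s,'side',[c[0]+dx,c[1]],th+dt,z)+0*dx,z,dx,dt) for z in np.arange(.085,.126,.0025) for dx in np.arange(-.01,.0101,.0025) for dt in(-.1,0,.1))
    print('peg',k,'top face: score %.0f z %.4f dx %.4f dth %.1f'%best)
E
python3 fin.py
```

```text
time: 69.25
tool_pos: [0.5509, -0.0499, 0.2013]
wrist_force: [0.3, 0.0, 0.2]
gripper_force: 0.0
tool_pos: [0.4101, -0.3287, 0.1979]
wrist_force: [-0.2, 0.3, 0.7]
gripper_force: 0.0
peg 0 top face: score 150 z 0.1025 dx 0.0000 dth 0.0
peg 1 top face: score 150 z 0.1050 dx 0.0000 dth 0.1
peg 2 top face: score 148 z 0.1025 dx 0.0000 dth 0.0
peg 3 top face: score 152 z 0.1050 dx -0.0025 dth -0.1
```

```bash
cat >> fin.py <<'E'
g=cv2.cvtColor(t,cv2.COLOR_BGR2GRAY)
for k,(c,th) in enumerate(pegs):
    b=max((score(t,'top',[c[0]+dx,c[1]+dy],th+dt,.105),dx,dy,dt) for dx in np.arange(-.012,.0121,.002) for dy in np.arange(-.012,.0121,.002) for dt in(-.1,0,.1));print('top',k,np.round(b,4))
t0=cv2.imread('pics/top0.png')
for n,(x,y,w,h) in dict(carton=(205,150,65,50),sanitiser=(322,105,32,32),jar=(372,118,28,30),medbox=(145,138,52,48),bowl=(232,283,55,55),gel=(388,288,32,34)).items():
    print(n,'vs t0',(np.abs(t[y:y+h,x:x+w].astype(int)-t0[y:y+h,x:x+w]).max(2)>25).sum(),end='; ')
d=np.abs(t.astype(int)-T0).max(2)>40;x,y,w,h=285,150,105,110;print('station diff rows',d[y:y+h,x:x+w].sum(),'rail strip',d[232:256,300:380].sum(),'ledge strip',d[158:180,288:368].sum())
E
python3 fin.py | tail -6
```

```text
peg 3 top face: score 152 z 0.1050 dx -0.0025 dth -0.1
top 0 [115.5914   0.004   -0.004    0.    ]
top 1 [100.9778   0.006    0.002    0.    ]
top 2 [114.0019   0.004   -0.002    0.    ]
top 3 [117.7591   0.006    0.002    0.    ]
carton vs t0 673; sanitiser vs t0 0; jar vs t0 0; medbox vs t0 0; bowl vs t0 14; gel vs t0 518; station diff rows 2302 rail strip 311 ledge strip 121
```

```bash
python3 -c "
from h import *
for f in('side0','s9','top0','t9'):
    im=cv2.imread(f'pics/{f}.png').astype(int);p=np.argwhere((im[:,:,1]>im[:,:,2]+40)&(im[:,:,1]>im[:,:,0]+40));p=p[(p[:,0]>220)&(p[:,1]<430)&(p[:,1]>190)];print(f,len(p),p.mean(0) if len(p) else 0)
a,b=[cv2.imread(f'pics/{f}.png').astype(int) for f in('g3','s9')]
# board: near front edge of plate in the side view, before/after
print((np.abs(a-b).max(2)>25)[225:250,285:375].sum(), (np.abs(a-b).max(2)>25)[210:236,350:378].sum())
"
```

```text
side0 304 [254.9901 225.    ]
s9 288 [254.7639 225.8611]
top0 354 [305.6158 404.1667]
t9 344 [305.3227 404.0959]
405 284
```

```bash
python3 -c "
from h import *
a,b=[cv2.cvtColor(cv2.imread(f'pics/{f}.png'),cv2.COLOR_BGR2GRAY).astype(np.float32) for f in('t5','t9')]
for n,(x,y,w,h) in dict(left=(284,185,14,20),fin=(322,198,26,14),rail=(326,235,20,14),ledge=(330,160,14,14)).items():
    print(n,cv2.phaseCorrelate(a[y:y+h,x:x+w].copy(),b[y:y+h,x:x+w].copy()))
"
```

```text
left ((0.4472330958624138, 1.3976381317985247), 0.7353186122576396)
fin ((0.5889993808804981, -0.7684931227673992), 0.8179318027731813)
rail ((4.662391022662654, 2.6138580800955573), 0.09958611766497294)
ledge ((0.41816877965633026, 0.23763991316691246), 0.9930258666144477)
```

```bash
python3 -c "
from cell import ctrl
print(ctrl.close_job())"
```

```text
the job is handed in; nothing more can be done
None
```

The job is handed in at about 69 s of the 208 s: the carton is in the tray, the peg board is home in the bay, and all four tumblers hang mouth down on their own pegs. The last camera measurements agree, but I had no pictures left to view at the end and the hand-in returned no verdict.

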